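Empty the deburring bowl and load the next batch

TASK

Change the batch on the deburring machine: with the orange hook in its finger hole, pull the catch tray all the way out (do not touch the tray with the gripper), then tip the bowl right over by its red-handled lever until every finished aluminium cleat lies in the tray, and bring the bowl back upright onto its buffers. Load all the brass keepers from the mat into the upright bowl, and leave the tray out, the hook lying back in the forks of its rest, and the other things on the bench where they are.

Things in the scene. Friction and masses are not known exactly. Their poses are not given: they have to be found in the camera images.
- machine: Fixed bench deburring machine, blue frame. Origin on the bench under the pivot axis, midway between the uprights; z up; -x is its front, where the tray comes out and the bowl pours; +y is its lever side. Uprights: outer faces at y = +-118 mm, 52 mm wide in x, 201 mm high. Frame x -40 to 260, y +-118 mm; deck 74 mm high behind x = 0; grey housing x 185 to 260, 136 mm high
- cradle (a joint): Hinge of the tipping cradle with the green bowl, rad: 0 = bowl upright on its buffers; grows as the bowl tips to the machine's front; stop at 2.2 = tipped right over, where it empties. Axis along the machine's y, 165 mm above the machine's origin. Lifting takes about 4 to 7 N at the lever grip; let go part-way the bowl may sink back; near 2.2 it stays. Friction 0.25 N m
- lever_grip (a point): Middle of the red round grip of the crank lever, 22 mm thick, 70 mm long, lying along the machine's y, centred at machine y = +172 mm and 150 mm from the hinge axis; the 12 mm rod joins its inner end. At joint 0 it is 123 mm behind the axis (machine +x) and 86 mm above it; it circles with the cradle over the top to the front: at 2.2 rad 142 mm in front of the axis, 49 mm above
- bowl_mouth (a point): Centre of the mouth of the green bowl, moves with the cradle; upright it is 65 mm behind the hinge axis and 200 mm above the bench. Bowl: round, flared, 184 mm across outside at the rim, 136 mm at the bottom, 85 mm tall, wall 4 mm, inner floor 79 mm below the mouth; axes as the machine's when upright, z out of the mouth
- tray: Steel catch tray on its slide, 190 by 190 mm outside, walls 4 mm thick and 48 mm high; origin at the centre of its underside, 10 mm above the bench, axes as the machine's. Pushed in, its origin is at machine x = +95 mm; it slides out along machine -x to a stop 150 mm farther (x = -55 mm), where the bowl pours into it. May start up to 20 mm out. Friction about 1.5 N
- tray_hole (a point): Centre of the 30 mm round finger hole, at the upper face of the flat lip (5 mm thick, 44 mm deep, 62 mm wide) on the front of the tray; 45 mm above the bench, so the lip's underside is 40 mm above it; axes as the machine's. The hole lies 22 mm in front of the hinge axis when the tray is in, 22 mm ahead of the tray's front wall
- hook: Loose tray hook: orange bar handle 110 mm long (x), 20 mm wide (y), 22 mm high, origin at the handle's centre; an 8 mm steel shank runs from its +x end to x = 105 mm and there bends straight down (-z). Starts lying on its rest, tip hanging down; 160 g
- hook_tip (a point): Lower end of the hook's down-turned 8 mm tip, at (105, 0, -60) mm of the hook's frame
- rest_seat (a point): Seat of the fixed hook rest: where the centre of the hook's handle lies on the rest, 73 mm above the bench; x along the handle, z up. Dark plate 120 by 60 mm with two yellow forks 44 mm either side of the seat along x, each 6 mm thick, 52 mm wide, open upward, 32 mm wide inside; supports 62 mm and prong tops 78 mm above the bench
- cleat1: Finished aluminium corner cleat (L-shaped, 28 by 28 by 16 mm, arms 12 mm), origin at the middle of its outline, in the bowl at the start; some may be absent. 30 g
- cleat2: Finished aluminium corner cleat (L-shaped, 28 by 28 by 16 mm, arms 12 mm), origin at the middle of its outline, in the bowl at the start; some may be absent. 30 g
- cleat3: Finished aluminium corner cleat (L-shaped, 28 by 28 by 16 mm, arms 12 mm), origin at the middle of its outline, in the bowl at the start; some may be absent. 30 g
- cleat4: Finished aluminium corner cleat (L-shaped, 28 by 28 by 16 mm, arms 12 mm), origin at the middle of its outline, in the bowl at the start; some may be absent. 30 g
- keeper1: Brass lock keeper still to be deburred: bar 44 (x) by 20 (y) by 14 mm (z) with a lug 14 by 20 mm rising 12 mm more at x = -10 mm; origin at the centre of its underside. Starts on a black rubber mat 3 mm thick, fixed on the bench, any heading; some may be absent. 100 g
- keeper2: Brass lock keeper still to be deburred: bar 44 (x) by 20 (y) by 14 mm (z) with a lug 14 by 20 mm rising 12 mm more at x = -10 mm; origin at the centre of its underside. Starts on a black rubber mat 3 mm thick, fixed on the bench, any heading; some may be absent. 100 g
- keeper3: Brass lock keeper still to be deburred: bar 44 (x) by 20 (y) by 14 mm (z) with a lug 14 by 20 mm rising 12 mm more at x = -10 mm; origin at the centre of its underside. Starts on a black rubber mat 3 mm thick, fixed on the bench, any heading; some may be absent. 100 g
- keeper4: Brass lock keeper still to be deburred: bar 44 (x) by 20 (y) by 14 mm (z) with a lug 14 by 20 mm rising 12 mm more at x = -10 mm; origin at the centre of its underside. Starts on a black rubber mat 3 mm thick, fixed on the bench, any heading; some may be absent. 100 g
- keeper5: Brass lock keeper still to be deburred: bar 44 (x) by 20 (y) by 14 mm (z) with a lug 14 by 20 mm rising 12 mm more at x = -10 mm; origin at the centre of its underside. Starts on a black rubber mat 3 mm thick, fixed on the bench, any heading; some may be absent. 100 g
- spray_can: Spray can 52 mm across, 160 mm tall; loose bystander, origin at the centre of its underside
- tape_roll: Roll of yellow tape 100 mm across, 25 mm high; loose bystander, origin at the centre of its underside
- spanner: Steel spanner 160 mm long; loose bystander, origin at the centre of its underside
- offcut: Aluminium channel offcut 120 by 40 by 34 mm; loose bystander, origin at the centre of its underside
- rivet_box: Cardboard box of rivets 90 by 60 by 35 mm; loose bystander, origin at the centre of its underside
- red_bin: Red open bin 160 by 100 by 65 mm; loose bystander, origin at the centre of its underside
Not all that is in view belongs to the job. What is shaped like the keeper3 but blue or green is not meant.

How it is judged:
By the outcome, as a careful person would: the job done as asked, in the order asked, and still so for the second after the job is handed in, with the robot touching nothing.
Of cleat1, cleat2, cleat3, cleat4 only 2 to 4 are there at a start; the rules pass over those that are not, and their reading is None.
Of keeper1, keeper2, keeper3, keeper4, keeper5 only 3 to 5 are there at a start; the rules pass over those that are not, and their reading is None.
At some moment in a run one of keeper1, keeper2, keeper3, keeper4, keeper5 may be knocked a few centimetres aside while the robot is not near it.
It also fails if it takes over 210 s, if anything falls off the work surface, if the arm or the gripper's body presses on something with over 40 N, if the wrist force passes 120 N, or if a joint passes its speed limit or range.

ROBOT

A 6-joint arm with a two-finger parallel gripper is mounted at the origin on the work surface. World frame = base frame: x ahead of the robot, y to its left, z up, the work surface at z = 0. Lengths are in m, angles in rad, forces in N, time in s.
With the tool pointing down it reaches from about 0.35 to 0.975 m from the base axis. Payload 4.9 kg.
Tool frame: the origin (TCP) lies midway between the tips of the shut fingers; the grasp point (between the pads) lies 19 mm behind it; z points along the fingers, y is the line along which they close (so a half turn about z gives the same grasp; the last joint's range is limited). The gripper opens to 85 mm and grips with 20 to 120 N. Pads are 22 mm wide; open, the fingers measure 114 mm over their backs; the gripper's body (76 mm by 85 mm) begins 54 mm behind the grasp point. The pads swing forward as they close: fully open they stand 13 mm farther back than shut.
Start: joints at [-1.285, 0.053, 1.613, -0, 1.476, -0.119], TCP at [0.246, -0.574, 0.231] pointing down, gripper open.
Joint ranges: [-3.01, 3.01], [-1.01, 2.22], [0.06, 2.58], [-1.02, 4.17], [0.09, 2.62], [-3.14, 3.14]. Speed limits (rad/s): [2.57, 2.57, 3.14, 3.14, 3.14, 3.14].

INTERFACE

Orientations are given as a rotation vector (axis times angle).
In Python, from station import ctrl gives the robot as it stands.
- The arm moves only by the shell command python3 -m handwheel 'ROWS' [FORCE]. ROWS is JSON, a list of rows, each an object with "gripper": the gripper command: -1 is fully open, 1 is shut, values between are in proportion; "offset": the shift along the tool's x, y, z in mm, a list of three; "rotation": the turn, a rotation vector about the tool's x, y, z in rad, a list of three. A call has exactly 8 rows; each row is the pose to reach, as a shift and turn from the pose commanded when the call began, along the tool's axes at that moment; what a row does not reach only later rows make up. A row lasts 1/8 s, in which the tool goes at most 62.5 mm and 10.7 degrees, less where a joint would pass 70% of its speed; a pose out of reach is approached as far as the arm can. A call with a gripper value outside its range is refused whole. The fingers move at their own pace and stop on an object; FORCE is the grip in N (left out, the last holds). Time passes only in rows, so rows that repeat a pose let the fingers close, or fill a call up. It gives the time, the measured TCP pose, the force, the opening and the grip force at its end, in the units of the state.
- ctrl.get_obs(): the state, without advancing time (a new reading comes with each control period).
- ctrl.get_image(name): name is "scene" or "top" or "wrist"; returns a dict with "image" (384x512x3 uint8, red, green, blue), "fovy" (degrees; the focal length in pixels is half the picture's height over the tangent of half this angle, whatever the lens; pixels are square), "cx", "cy" (the principal point, pixels), "xyz" and "attitude" of the camera in the world. Camera axes: x right, y up, looking along -z (the intrinsics and any distortion apply to the point x, -y, -z); pixel columns grow to the right and rows downward; lengths in m; the calibration is good to about 2 mm. A picture is of the moment at which its call begins. There is no depth.
- ctrl.finish_job(): hands the job in; it is judged then, once.
The state is a dict: "t": time; "q": joint angles; "dq": joint speeds; "effort": joint torques, N m; "tool_pos": TCP position; "tool_rot": TCP orientation; "contact_force": force on the tool from outside, world axes, zero at the start; "wrist_torque": the same for the moment, N m; "opening": finger opening in m; "grip_force": force on a finger pad.
Only numpy, scipy, OpenCV 4.12 (cv2) and the standard library are available. Lean on these libraries where they do the work, as an engineer would, in place of code of your own. Each camera call takes 0.05 s, during which the arm holds its last target. There are 200 camera calls.

## Working session

There is one attempt and no reset: what is moved stays moved. The work goes in short steps, Python scripts to look and compute and a shell command to move; the robot and the scene stay as the last step left them, time stands still between calls to the robot, and variables do not carry over. Pictures are saved under pics/ and viewed, at most 14 in all, crops included, and the job is handed in when it is done.

```bash
ls; mkdir -p pics
python3 - <<'E'
from station import ctrl
import cv2,numpy as np
np.set_printoptions(precision=4,suppress=True)
for n in("scene","top"):
    d=ctrl.get_image(n);cv2.imwrite(f"pics/{n}0.png",d["image"][:,:,::-1])
    print({k:v for k,v in d.items() if k!="image"})
print(ctrl.get_obs())
E
```

```text
pics
{'fovy': 56.36915984572556, 'cx': 256.22746771357436, 'cy': 183.31961059212307, 'xyz': array([ 1.2371, -0.2971,  0.7757]), 'attitude': array([0.7662, 0.51  , 1.126 ])}
{'fovy': 51.81238627600003, 'cx': 255.1890134627324, 'cy': 186.06308764191363, 'xyz': array([ 0.3088, -0.0216,  1.447 ]), 'attitude': array([ 0.1592, -0.1471, -1.543 ])}
{'t': 0.1, 'q': array([-1.285 ,  0.0533,  1.6141, -0.    ,  1.476 , -0.119 ]), 'dq': array([-0.0004,  0.0002, -0.0025, -0.0015, -0.0008, -0.0015]), 'effort': array([  0.0004, -39.4907, -37.1363,  -0.0001,   0.004 ,  -0.    ]), 'tool_pos': array([ 0.246 , -0.574 ,  0.2302]), 'tool_rot': array([-3.0757, -0.6311,  0.0003]), 'contact_force': array([ 0.5191, -0.3397, -0.5803]), 'wrist_torque': array([-0.0226, -0.0466,  0.0046]), 'grip_force': 0.0, 'opening': 0.08551708962359203}
```

View pics/scene0.png

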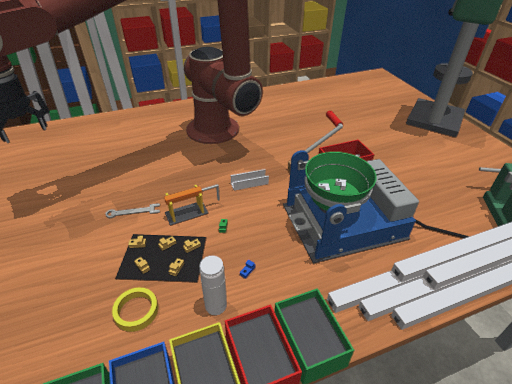

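View pics/top0.png

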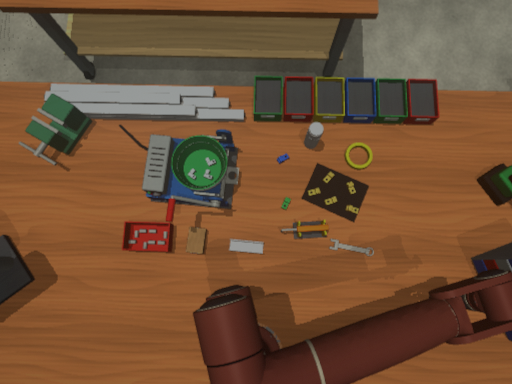

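The scene view shows the machine at (350,200) with the red lever grip at (333,119), the hook on its rest at (183,197), the mat with five brass keepers at (163,257), and blue and green decoys at (247,269) and (223,226). The top view shows the bowl at (200,163), the grip at (171,209), the hook handle at (311,229) and the mat at (335,190).

```bash
cat > h.py <<'E'
from station import ctrl
import cv2,numpy as np
from scipy.spatial.transform import Rotation as R
np.set_printoptions(precision=4,suppress=True)
def img(n,save=None):
    d=ctrl.get_image(n)
    if save: cv2.imwrite(f"pics/{save}.png",d["image"][:,:,::-1])
    d["f"]=d["image"].shape[0]/2/np.tan(np.radians(d["fovy"])/2); d["R"]=R.from_rotvec(d["attitude"]).as_matrix()
    d["hsv"]=cv2.cvtColor(d["image"],cv2.COLOR_RGB2HSV); return d
def dirn(d,u,v):
    r=d["R"]@np.array([(u-d["cx"])/d["f"],-(v-d["cy"])/d["f"],-1]); return r/np.linalg.norm(r)
def plane(d,u,v,z):
    r=dirn(d,u,v); return d["xyz"]+r*(z-d["xyz"][2])/r[2]
def tri(d1,p1,d2,p2):
    A=np.zeros((3,3));b=np.zeros(3)
    for d,p in((d1,p1),(d2,p2)):
        r=dirn(d,*p);M=np.eye(3)-np.outer(r,r);A+=M;b+=M@d["xyz"]
    X=np.linalg.solve(A,b); r=dirn(d1,*p1); return X,np.linalg.norm((np.eye(3)-np.outer(r,r))@(X-d1["xyz"]))*2
def proj(d,X):
    c=d["R"].T@(np.asarray(X)-d["xyz"]); return np.array([d["cx"]-d["f"]*c[0]/c[2],d["cy"]+d["f"]*c[1]/c[2]])
def blobs(d,lo,hi,amin=20,roi=None):
    m=cv2.inRange(d["hsv"],np.array(lo),np.array(hi))
    if roi: k=np.zeros_like(m);x0,y0,x1,y1=roi;k[y0:y1,x0:x1]=1;m=m*k
    n,l,s,c=cv2.connectedComponentsWithStats(m)
    return [(c[i],s[i],np.argwhere(l==i)[:,::-1]) for i in range(1,n) if s[i][4]>=amin]
def rel(target,rv=None):
    "offset mm in current tool frame (from measured pose) and rotation"
    o=ctrl.get_obs();T=R.from_rotvec(o["tool_rot"])
    off=T.inv().apply(np.asarray(target)-o["tool_pos"])*1000
    rot=np.zeros(3) if rv is None else (T.inv()*rv).as_rotvec()
    return off.round(1),rot.round(4)
def down(yaw,tilt=None):
    "tool pointing down, tool x axis at world heading yaw"
    return R.from_matrix(np.array([[np.cos(yaw),np.sin(yaw),0],[np.sin(yaw),-np.cos(yaw),0],[0,0,-1]]).T)
E
python3 - <<'E'
from h import *
s=img("scene");t=img("top")
def show(tag,d,lo,hi,roi,z,a=15):
    for c,st,p in blobs(d,lo,hi,a,roi):
        rect=cv2.minAreaRect(p.astype(np.float32))
        print(tag,c.round(1),st[4],"rect",np.round(rect[0],1),np.round(rect[1],1),round(rect[2],1),plane(d,*c,z))
show("grip top",t,(0,150,90),(8,255,255),(160,190,180,228),.251)
show("grip top2",t,(172,150,90),(180,255,255),(160,190,180,228),.251)
show("grip sc",s,(0,150,90),(8,255,255),(320,105,345,130),.251)
show("bowl top",t,(55,120,30),(80,255,255),(160,125,240,195),.2,100)
show("bowl sc",s,(55,120,30),(80,255,255),(295,140,385,215),.2,100)
show("orange top",t,(8,150,100),(19,255,255),(290,215,335,242),.073,10)
show("yellow top",t,(20,150,100),(33,255,255),(290,165,375,242),.017,8)
show("mat",t,(0,0,0),(180,255,45),(300,160,375,225),.003,100)
show("orange sc",s,(8,150,100),(19,255,255),(155,180,225,225),.073,10)
show("yellow sc",s,(20,150,100),(33,255,255),(115,180,215,280),.017,8)
big=np.hstack([cv2.resize(t["image"][150:250,270:380],None,fx=3.6,fy=3.6,interpolation=cv2.INTER_CUBIC),cv2.resize(t["image"][120:220,140:245],None,fx=3.6,fy=3.6,interpolation=cv2.INTER_CUBIC)])
cv2.imwrite("pics/z1.png",big[:,:,::-1]); print(big.shape)
E
```

```text
grip top [168.7 213.6] 206 rect [168.6 213.6] [10.2 31.1] 20.6 [0.4545 0.2519 0.251 ]
grip sc [333.5 117.1] 105 rect [333.8 117.8] [19.1  7.1] 45.0 [0.4611 0.2523 0.251 ]
bowl top [217.9 148.9] 135 rect [215.  149.3] [45.6 15.2] 52.1 [0.6773 0.116  0.2   ]
bowl top [202.6 165.9] 1073 rect [202.  165.5] [43. 40.] 90.0 [0.6188 0.1635 0.2   ]
bowl sc [340.2 175.8] 2399 rect [340.  176.5] [49. 70.] 90.0 [0.6525 0.168  0.2   ]
orange top [313.6 226.7] 792 rect [312. 228.] [26. 44.] 90.0 [ 0.4417 -0.2137  0.073 ]
yellow top [359.5 166. ] 45 rect [359.5 166.5] [ 3. 17.] 90.0 [ 0.6768 -0.3935  0.017 ]
yellow top [328.3 176.8] 55 rect [328.4 176.8] [ 5.3 10.7] 40.6 [ 0.6331 -0.2768  0.017 ]
yellow top [350.9 186.9] 59 rect [350.9 187.1] [11.4  6.1] 76.0 [ 0.5967 -0.3595  0.017 ]
yellow top [314.  191.2] 57 rect [313.7 191.3] [ 5.3 11.4] 76.0 [ 0.5777 -0.2237  0.017 ]
yellow top [330.1 200.5] 53 rect [330.1 200.5] [ 5.4 10.8] 71.6 [ 0.5442 -0.2824  0.017 ]
yellow top [352.  208.8] 63 rect [352.3 208.6] [12.1  5.6] 23.2 [ 0.5156 -0.3616  0.017 ]
yellow top [323.9 221.5] 13 rect [324.  221.5] [5. 2.] 90.0 [ 0.4666 -0.2589  0.017 ]
yellow top [298.6 222.9] 11 rect [299. 223.] [2. 4.] 0.0 [ 0.4596 -0.1675  0.017 ]
yellow top [325.1 232.2] 10 rect [325.1 232.2] [4.  1.8] 63.4 [ 0.4283 -0.2628  0.017 ]
mat [334.7 191.6] 1540 rect [334.9 192.1] [55.6 37.8] 23.7 [ 0.5803 -0.3024  0.003 ]
orange sc [183.2 195. ] 386 rect [183.4 196.4] [16.3 39. ] 78.7 [ 0.441  -0.2073  0.073 ]
orange sc [157.5 207.3] 10 rect [157.6 207.3] [1.6 5.3] 78.7 [ 0.4667 -0.2857  0.073 ]
yellow sc [200. 202.] 69 rect [199.6 202.7] [19.2  5. ] 83.7 [ 0.4271 -0.1587  0.017 ]
yellow sc [171.6 211.1] 54 rect [171.4 211.6] [19.4  3.6] 77.0 [ 0.4361 -0.2482  0.017 ]
(360, 774, 3)
```

View pics/z1.png

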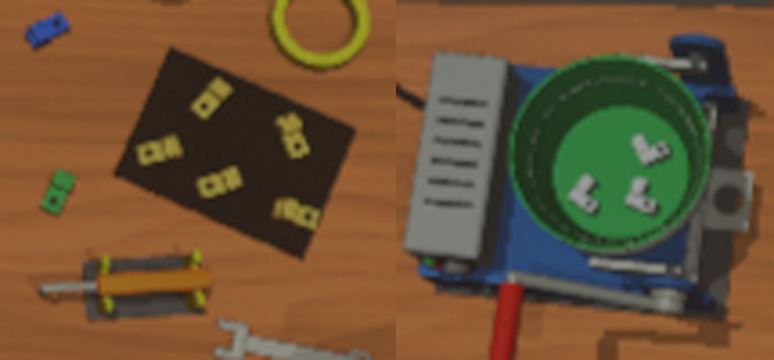

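The crop shows five brass keepers on the mat. The blue (45,30) and green (58,192) look-alikes lie off the mat and are not meant. There are three cleats in the bowl, at (650,150), (583,195) and (641,197) in the crop. The tray hole is at about (730,198) in the crop, and the hook's shank points left.

```bash
cat > m.py <<'E'
from h import *
s=img("scene");t=img("top")
def rim(d,roi):
    P=np.vstack([p for c,st,p in blobs(d,(50,90,20),(85,255,255),15,roi)]).astype(np.float32)
    h=cv2.convexHull(P); return cv2.fitEllipse(h)
e=rim(t,(165,128,240,196)); es=rim(s,(295,140,385,215)); print("ell",e,es)
ct=plane(t,*e[0],.2); cs=plane(s,*es[0],.2); print("mouth",ct,cs, tri(t,e[0],s,es[0]))
g=max(blobs(t,(0,150,60),(8,255,255),20,(160,195,180,220)),key=lambda b:b[1][4]); gs=max(blobs(s,(0,150,60),(8,255,255),20,(320,105,350,130)),key=lambda b:b[1][4])
rg=cv2.minAreaRect(g[2].astype(np.float32)); rs=cv2.minAreaRect(gs[2].astype(np.float32)); print(rg,rs)
G,err=tri(t,rg[0],s,rs[0]); print("grip",G,err,plane(t,*rg[0],.251),plane(s,*rs[0],.251))
print("hole",plane(t,232.8,175,.045))
for M in (ct,cs):
    v=(plane(t,*rg[0],.251)-M)[:2]; th=np.arctan2(v[1],v[0])-np.arctan2(172,58); print("dist",np.linalg.norm(v),"theta",th)
o=max(blobs(t,(8,150,100),(16,255,255),50,(293,215,335,242)),key=lambda b:b[1][4]);os_=max(blobs(s,(8,150,100),(16,255,255),50,(155,180,225,225)),key=lambda b:b[1][4])
print("hook",cv2.minAreaRect(o[2].astype(np.float32)),cv2.minAreaRect(os_[2].astype(np.float32)),tri(t,o[0],s,os_[0]),plane(t,*o[0],.08))
E
python3 m.py
```

```text
ell ((198.7090301513672, 161.9456024169922), (53.5991325378418, 56.573646545410156), 71.6303939819336) ((336.8432312011719, 179.23110961914062), (57.13588333129883, 74.43548583984375), 85.82562255859375)
mouth [0.6319 0.1768 0.2   ] [0.6615 0.1526 0.2   ] (array([0.6365, 0.1771, 0.1743]), np.float64(0.00832919530411129))
((170.36923217773438, 209.04617309570312), (7.194014072418213, 20.837833404541016), 7.125016689300537) ((333.3674011230469, 118.01933288574219), (18.95400047302246, 7.507270336151123), 48.012786865234375)
grip [0.4683 0.2473 0.2528] 7.081830923199203e-06 [0.4685 0.2477 0.251 ] [0.4656 0.2492 0.251 ]
hole [0.6258 0.0749 0.045 ]
dist 0.17807799554348014 theta 1.486398603983675
dist 0.21511005110843257 theta 1.437910239366735
hook ((313.4999694824219, 228.0), (40.99999237060547, 25.999996185302734), 0.0) ((182.73483276367188, 194.03866577148438), (11.966803550720215, 38.75914764404297), 74.57783508300781) (array([ 0.4437, -0.216 ,  0.079 ]), np.float64(0.014972351671579292)) [ 0.4421 -0.2232  0.08  ]
```

Run:
```python
from h import *
t=img("top")
P=lambda cx,cy,z,ox: plane(t,ox+cx/3.6,(150 if ox==270 else 120)+cy/3.6,z)
a=P(42,290,.073,270);b=P(210,283,.08,270);m=P(98,283,.08,270);v=a-b;print("hook tip,end",a,b,m,np.linalg.norm(v),np.arctan2(v[1],v[0]), (b+m)/2)
ox=140-396/3.6
for n,(p,q,z) in {"housing L":((408,245),(437,55),.136),"housing R":((480,258),(508,70),.136),"grip":((507,287),(497,358),.251)}.items():
    A,B=P(*p,z,ox),P(*q,z,ox);w=(A-B) if n!="grip" else B-A;print(n,A,B,np.linalg.norm(w),"theta",np.arctan2(w[1],w[0])-np.pi/2)
print("mouth",P(610,155,.2,ox))
print(rel([.443,-.215,.20],down(1.52)))
```

```text
hook tip,end [ 0.4259 -0.1031  0.073 ] [ 0.4356 -0.2634  0.08  ] [ 0.4332 -0.1562  0.08  ] 0.16079163886307582 1.6313060020355659 [ 0.4344 -0.2098  0.08  ]
housing L [0.5533 0.3698 0.136 ] [0.7405 0.3564 0.136 ] 0.18759722014976177 theta 1.499074112599935
housing R [0.5424 0.3012 0.136 ] [0.7268 0.2868 0.136 ] 0.18495272235356286 theta 1.4926782257446742
grip [0.4974 0.2482 0.251 ] [0.4366 0.2527 0.251 ] 0.06094005780066425 theta 1.4963702317747716
mouth [0.6282 0.1742 0.2   ]
(array([ 322.5, -252.7,   31.2]), array([-0.0004, -0.0003, -1.1152]))
```

```bash
python3 -m handwheel '[{"gripper":-1,"offset":[45,-37,5],"rotation":[0,0,-0.17]},{"gripper":-1,"offset":[90,-74,10],"rotation":[0,0,-0.34]},{"gripper":-1,"offset":[136,-111,15],"rotation":[0,0,-0.51]},{"gripper":-1,"offset":[181,-149,20],"rotation":[0,0,-0.68]},{"gripper":-1,"offset":[226,-186,25],"rotation":[0,0,-0.85]},{"gripper":-1,"offset":[272,-223,30],"rotation":[0,0,-1.02]},{"gripper":-1,"offset":[317,-260,31],"rotation":[0,0,-1.19]},{"gripper":-1,"offset":[317,-260,31],"rotation":[0,0,-1.19]}]' 40
python3 - <<'E'
from h import *
w=img("wrist","w1"); o=ctrl.get_obs(); print(o["tool_pos"],R.from_rotvec(o["tool_rot"]).as_matrix()[:,0],w["xyz"],w["R"][:,2],w["fovy"],o["q"])
E
```

```text
t: 1.35
tool_pos: [0.4363, -0.2075, 0.2003]
tool_rot: [-2.187, -2.255, -0.001]
contact_force: [-0.1, -0.4, -1.7]
opening: 0.0854
grip_force: 0.0
[ 0.4356 -0.2093  0.2004] [-0.027   0.9996 -0.0004] [ 0.4341 -0.141   0.3434] [-0.0093  0.2606  0.9654] 63.47083773091593 [-0.6018 -0.2766  1.9679 -0.0003  1.45   -0.6287]
```

View pics/w1.png

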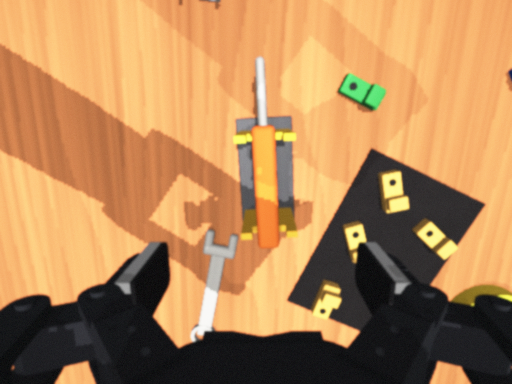

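The wrist view shows the hook handle from (262,126) to (269,247), the shank tip at (260,58), and four of the five keepers on the mat.

Run:
```python
from h import *
w=img("wrist")
a=plane(w,262.5,126,.084);b=plane(w,268.5,247,.084);t=plane(w,260,60,.075);f1=plane(w,265,137,.078);f2=plane(w,269.5,230,.078)
v=a-b;print(a,b,np.linalg.norm(v),np.arctan2(v[1],v[0]),"mid",(a+b)/2,"tip",t,np.linalg.norm((t-b)[:2]),"forks",f1,f2,(f1+f2)/2)
o=max(blobs(w,(8,180,150),(15,255,255),50,(240,110,290,260)),key=lambda b:b[1][4]);print(cv2.minAreaRect(o[2].astype(np.float32)))
c=(a+b)/2
print(rel([c[0],c[1],.055],down(np.arctan2(v[1],v[0]))))
```

```text
[ 0.4345 -0.1546  0.084 ] [ 0.443  -0.2617  0.084 ] 0.10742376421229333 1.6496480736256784 mid [ 0.4387 -0.2081  0.084 ] tip [ 0.4311 -0.1034  0.075 ] 0.15874615358937016 forks [ 0.4369 -0.1639  0.078 ] [ 0.4435 -0.2475  0.078 ] [ 0.4402 -0.2057  0.078 ]
((266.24786376953125, 184.83343505859375), (122.556884765625, 23.302709579467773), 87.0643310546875)
(array([  2.3,   3.5, 145.4]), array([-0.0001,  0.0006, -0.0542]))
```

```bash
python3 -m handwheel '[{"gripper":-1,"offset":[2,3,50],"rotation":[0,0,-0.05]},{"gripper":-1,"offset":[2,3,100],"rotation":[0,0,-0.05]},{"gripper":-1,"offset":[2,3,130],"rotation":[0,0,-0.05]},{"gripper":-1,"offset":[2,3,145],"rotation":[0,0,-0.05]},{"gripper":-1,"offset":[2,3,145],"rotation":[0,0,-0.05]},{"gripper":1,"offset":[2,3,145],"rotation":[0,0,-0.05]},{"gripper":1,"offset":[2,3,145],"rotation":[0,0,-0.05]},{"gripper":1,"offset":[2,3,145],"rotation":[0,0,-0.05]}]' 60
python3 -m handwheel '[{"gripper":1,"offset":[0,0,0],"rotation":[0,0,0]},{"gripper":1,"offset":[0,0,0],"rotation":[0,0,0]},{"gripper":1,"offset":[0,0,-20],"rotation":[0,0,0]},{"gripper":1,"offset":[0,0,-40],"rotation":[0,0,0]},{"gripper":1,"offset":[0,0,-70],"rotation":[0,0,0]},{"gripper":1,"offset":[0,0,-90],"rotation":[0,0,0]},{"gripper":1,"offset":[0,0,-90],"rotation":[0,0,0]},{"gripper":1,"offset":[0,0,-90],"rotation":[0,0,0]}]'
```

```text
t: 2.45
tool_pos: [0.4387, -0.209, 0.0564]
tool_rot: [2.136, 2.301, 0.0]
contact_force: [-1.3, 0.1, 0.2]
opening: 0.0322
grip_force: 0.0
t: 3.45
tool_pos: [0.4374, -0.2081, 0.1438]
tool_rot: [-2.136, -2.301, 0.0]
contact_force: [0.3, 0.6, -1.3]
opening: 0.0191
grip_force: 58.7
```

```bash
python3 -c "
from h import *
print(rel([.617,-.045,.18],down(1.495)))"
```

```text
(array([149.4, 191.1, -36.3]), array([-0.0018, -0.0013,  0.1498]))
```

```bash
python3 -m handwheel '[{"gripper":1,"offset":[20,26,-20],"rotation":[0,0,0.02]},{"gripper":1,"offset":[45,58,-36],"rotation":[0,0,0.05]},{"gripper":1,"offset":[75,96,-36],"rotation":[0,0,0.08]},{"gripper":1,"offset":[105,134,-36],"rotation":[0,0,0.11]},{"gripper":1,"offset":[130,166,-36],"rotation":[0,0,0.14]},{"gripper":1,"offset":[149,191,-36],"rotation":[0,0,0.15]},{"gripper":1,"offset":[149,191,-36],"rotation":[0,0,0.15]},{"gripper":1,"offset":[149,191,-36],"rotation":[0,0,0.15]}]'
python3 -c "
from h import *
w=img('wrist','w2');print(ctrl.get_obs()['tool_pos'])"
```

```text
t: 4.45
tool_pos: [0.6164, -0.046, 0.1796]
tool_rot: [-2.303, -2.134, 0.003]
contact_force: [-0.3, -0.1, -1.4]
opening: 0.0189
grip_force: 59.1
[ 0.6165 -0.0463  0.18  ]
```

View pics/w2.png

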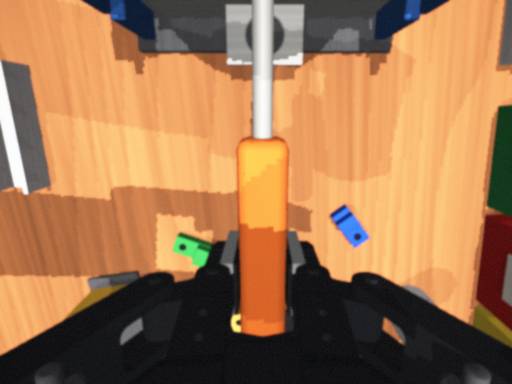

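The lip spans columns 227 to 303 with its front edge at row 65. The finger hole is at about (265,33) under the shank, and the lip lies square to the hook.

```bash
python3 -c "
from h import *
w=img('wrist')
L=plane(w,227,65,.045);Rr=plane(w,303,65,.045);print(L,Rr,np.linalg.norm(L-Rr),np.arctan2(*(L-Rr)[[1,0]])-np.pi/2)
M=(L+Rr)/2;xd=np.array([.0757,.9971,0]);H=M+.022*xd;print('hole',H,plane(w,265,33,.045))
wl,wr=plane(w,140,52,.01),plane(w,390,52,.01);print(wl,wr,np.linalg.norm(wl-wr))
T=ctrl.get_obs();tip=plane(w,262.5,2,.19);print('shank axis',plane(w,262.5,120,.2),plane(w,262.5,10,.2))
for z in(.145,.07):
  print(rel(np.r_[(H-.105*xd)[:2],z]))"
```

```text
[0.5948 0.0592 0.045 ] [0.658  0.0544 0.045 ] 0.06336208797593812 1.495030598874747
hole [0.6281 0.0788 0.045 ] [0.6282 0.081  0.045 ]
[0.5119 0.0815 0.01  ] [0.7436 0.0639 0.01  ] 0.23229095058536284
shank axis [0.6214 0.0167 0.2   ] [0.6242 0.0545 0.2   ]
(array([20.7,  2. , 35.4]), array([0., 0., 0.]))
(array([ 20.7,   2.1, 110.4]), array([0., 0., 0.]))
```

```bash
python3 -m handwheel '[{"gripper":1,"offset":[21,2,0],"rotation":[0,0,0]},{"gripper":1,"offset":[21,2,15],"rotation":[0,0,0]},{"gripper":1,"offset":[21,2,40],"rotation":[0,0,0]},{"gripper":1,"offset":[21,2,60],"rotation":[0,0,0]},{"gripper":1,"offset":[21,2,75],"rotation":[0,0,0]},{"gripper":1,"offset":[21,2,90],"rotation":[0,0,0]},{"gripper":1,"offset":[21,2,105],"rotation":[0,0,0]},{"gripper":1,"offset":[21,2,115],"rotation":[0,0,0]}]'
python3 -m handwheel '[{"gripper":1,"offset":[0,0,0],"rotation":[0,0,0]},{"gripper":1,"offset":[-5,0,0],"rotation":[0,0,0]},{"gripper":1,"offset":[-10,0,0],"rotation":[0,0,0]},{"gripper":1,"offset":[-15,0,0],"rotation":[0,0,0]},{"gripper":1,"offset":[-22,0,0],"rotation":[0,0,0]},{"gripper":1,"offset":[-30,0,0],"rotation":[0,0,0]},{"gripper":1,"offset":[-35,0,0],"rotation":[0,0,0]},{"gripper":1,"offset":[-40,0,0],"rotation":[0,0,0]}]'
```

```text
t: 5.55
tool_pos: [0.6209, -0.0251, 0.0653]
tool_rot: [-2.304, -2.135, 0.001]
contact_force: [0.5, 0.5, -0.4]
opening: 0.0189
grip_force: 59.1
t: 6.55
tool_pos: [0.6181, -0.0653, 0.0664]
tool_rot: [-2.304, -2.135, -0.0]
contact_force: [0.8, 1.8, -0.6]
opening: 0.0193
grip_force: 59.1
```

```bash
python3 -m handwheel '[{"gripper":1,"offset":[-12,0,0],"rotation":[0,0,0]},{"gripper":1,"offset":[-25,0,0],"rotation":[0,0,0]},{"gripper":1,"offset":[-38,0,0],"rotation":[0,0,0]},{"gripper":1,"offset":[-51,0,0],"rotation":[0,0,0]},{"gripper":1,"offset":[-64,0,0],"rotation":[0,0,0]},{"gripper":1,"offset":[-77,0,0],"rotation":[0,0,0]},{"gripper":1,"offset":[-90,0,0],"rotation":[0,0,0]},{"gripper":1,"offset":[-100,0,0],"rotation":[0,0,0]}]'
python3 -m handwheel '[{"gripper":1,"offset":[-3,0,0],"rotation":[0,0,0]},{"gripper":1,"offset":[-5,0,0],"rotation":[0,0,0]},{"gripper":1,"offset":[-6,0,0],"rotation":[0,0,0]},{"gripper":1,"offset":[-7,0,0],"rotation":[0,0,0]},{"gripper":1,"offset":[-8,0,0],"rotation":[0,0,0]},{"gripper":1,"offset":[-9,0,0],"rotation":[0,0,0]},{"gripper":1,"offset":[-10,0,0],"rotation":[0,0,0]},{"gripper":1,"offset":[-10,0,0],"rotation":[0,0,0]}]'
```

```text
t: 7.55
tool_pos: [0.6103, -0.1656, 0.0661]
tool_rot: [-2.304, -2.135, 0.001]
contact_force: [0.4, 2.2, -1.9]
opening: 0.0191
grip_force: 59.1
t: 8.55
tool_pos: [0.6096, -0.1748, 0.0663]
tool_rot: [-2.304, -2.135, 0.0]
contact_force: [0.4, 0.5, -1.7]
opening: 0.0188
grip_force: 59.0
```

```bash
python3 -m handwheel '[{"gripper":1,"offset":[-2,0,0],"rotation":[0,0,0]},{"gripper":1,"offset":[-3,0,0],"rotation":[0,0,0]},{"gripper":1,"offset":[-4,0,0],"rotation":[0,0,0]},{"gripper":1,"offset":[-5,0,0],"rotation":[0,0,0]},{"gripper":1,"offset":[-6,0,0],"rotation":[0,0,0]},{"gripper":1,"offset":[-7,0,0],"rotation":[0,0,0]},{"gripper":1,"offset":[-8,0,0],"rotation":[0,0,0]},{"gripper":1,"offset":[-8,0,0],"rotation":[0,0,0]}]'
python3 -c "
from h import *
w=img('wrist','w3');t=img('top')
cv2.imwrite('pics/c3.png',np.hstack([w['image'],cv2.resize(t['image'][110:250,140:280],(384,384))])[:,:,::-1][:, 100:])"
```

```text
t: 9.55
tool_pos: [0.609, -0.1772, 0.0646]
tool_rot: [-2.299, -2.129, -0.011]
contact_force: [3.4, 16.1, -4.3]
opening: 0.0188
grip_force: 58.7
```

View pics/c3.png

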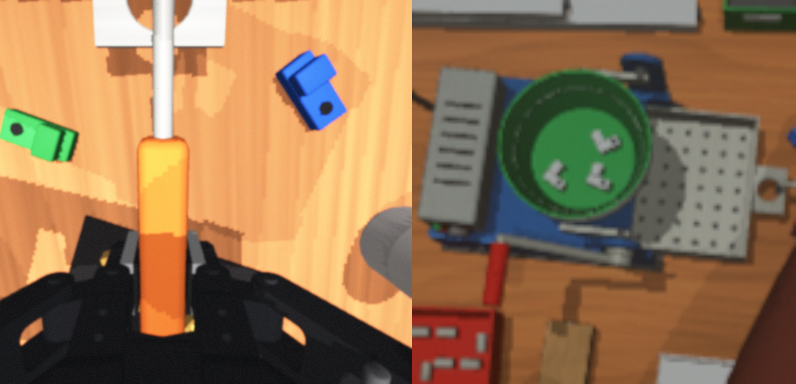

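Tray at its stop: 16 N, and the top crop shows it fully out. Now free the hook and return it.

```bash
python3 -m handwheel '[{"gripper":1,"offset":[8,0,0],"rotation":[0,0,0]},{"gripper":1,"offset":[15,0,0],"rotation":[0,0,0]},{"gripper":1,"offset":[15,0,-20],"rotation":[0,0,0]},{"gripper":1,"offset":[15,0,-50],"rotation":[0,0,0]},{"gripper":1,"offset":[15,0,-80],"rotation":[0,0,0]},{"gripper":1,"offset":[15,0,-100],"rotation":[0,0,0]},{"gripper":1,"offset":[15,0,-100],"rotation":[0,0,0]},{"gripper":1,"offset":[15,0,-100],"rotation":[0,0,0]}]'
python3 -c "
from h import *
print(rel([.4387,-.2087,.165],down(1.645)))"
```

```text
t: 10.65
tool_pos: [0.6096, -0.1676, 0.1653]
tool_rot: [-2.303, -2.134, 0.001]
contact_force: [-0.3, 0.0, -2.1]
opening: 0.0191
grip_force: 59.2
(array([ -54. , -167.3,    0.5]), array([-0.0016, -0.0005, -0.1503]))
```

```bash
python3 -m handwheel '[{"gripper":1,"offset":[-6,-20,0],"rotation":[0,0,-0.02]},{"gripper":1,"offset":[-16,-50,0],"rotation":[0,0,-0.05]},{"gripper":1,"offset":[-29,-90,0],"rotation":[0,0,-0.08]},{"gripper":1,"offset":[-42,-130,0],"rotation":[0,0,-0.12]},{"gripper":1,"offset":[-50,-155,0],"rotation":[0,0,-0.14]},{"gripper":1,"offset":[-54,-167,0],"rotation":[0,0,-0.15]},{"gripper":1,"offset":[-54,-167,0],"rotation":[0,0,-0.15]},{"gripper":1,"offset":[-54,-167,0],"rotation":[0,0,-0.15]}]'
python3 -c "
from h import *
w=img('wrist','w4');print(rel([.4387,-.2087,.057],down(1.645)))
o=max(blobs(w,(5,150,90),(17,255,255),50,(200,100,320,350)),key=lambda b:b[1][4]);print(cv2.minAreaRect(o[2].astype(np.float32)))
for f in((.4369,-.1639,.078),(.4435,-.2475,.078)):print(proj(w,f))"
```

```text
t: 11.65
tool_pos: [0.4402, -0.2087, 0.1661]
tool_rot: [-2.137, -2.302, -0.001]
contact_force: [-0.5, 0.4, -1.6]
opening: 0.019
grip_force: 59.3
(array([  0.1,  -1.6, 109.2]), array([ 0.0001, -0.0002,  0.0003]))
((262.0, 236.0), (200.0, 64.0), 90.0)
[262.0193 141.4758]
[262.4122 246.3278]
```

View pics/w4.png

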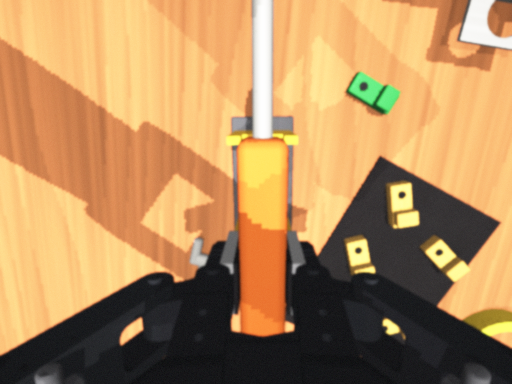

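The hook lines up with the forks: the fork's centre column is 263 and so is the hook's. Lowering it.

```bash
python3 -m handwheel '[{"gripper":1,"offset":[0,-2,30],"rotation":[0,0,0]},{"gripper":1,"offset":[0,-2,60],"rotation":[0,0,0]},{"gripper":1,"offset":[0,-2,85],"rotation":[0,0,0]},{"gripper":1,"offset":[0,-2,98],"rotation":[0,0,0]},{"gripper":1,"offset":[0,-2,105],"rotation":[0,0,0]},{"gripper":1,"offset":[0,-2,109],"rotation":[0,0,0]},{"gripper":1,"offset":[0,-2,109],"rotation":[0,0,0]},{"gripper":1,"offset":[0,-2,109],"rotation":[0,0,0]}]'
python3 -m handwheel '[{"gripper":-1,"offset":[0,0,0],"rotation":[0,0,0]},{"gripper":-1,"offset":[0,0,0],"rotation":[0,0,0]},{"gripper":-1,"offset":[0,0,0],"rotation":[0,0,0]},{"gripper":-1,"offset":[0,0,0],"rotation":[0,0,0]},{"gripper":-1,"offset":[0,0,-30],"rotation":[0,0,0]},{"gripper":-1,"offset":[0,0,-90],"rotation":[0,0,0]},{"gripper":-1,"offset":[0,0,-150],"rotation":[0,0,0]},{"gripper":-1,"offset":[0,0,-210],"rotation":[0,0,0]}]'
python3 -c "
from h import *
w=img('wrist','w5')
o=max(blobs(w,(8,180,150),(15,255,255),50,(200,80,320,280)),key=lambda b:b[1][4]);rc=cv2.minAreaRect(o[2].astype(np.float32));print(rc,plane(w,*rc[0],.084))
print(rel([.468,.2475,.38],down(-.0758)),ctrl.get_obs()['q'])"
```

```text
t: 12.7
tool_pos: [0.4381, -0.2093, 0.0581]
tool_rot: [2.137, 2.301, 0.0]
contact_force: [-0.0, -0.6, -0.9]
opening: 0.0191
grip_force: 59.3
t: 13.7
tool_pos: [0.4374, -0.2088, 0.2692]
tool_rot: [2.138, 2.302, 0.0]
contact_force: [0.8, -0.3, -0.1]
opening: 0.0857
grip_force: 0.0
((263.0, 176.99996948242188), (17.999996185302734, 87.99998474121094), 0.0) [ 0.4387 -0.2109  0.084 ]
(array([ 454.1,   62.6, -104.1]), array([ 0.0171, -0.0033,  1.7207])) [-0.5989 -0.3177  1.8695  0.      1.5744 -0.673 ]
```

```bash
python3 -m handwheel '[{"gripper":-1,"offset":[0,0,-30],"rotation":[0,0,-0.15]},{"gripper":-1,"offset":[50,7,-80],"rotation":[0,0,-0.3]},{"gripper":-1,"offset":[100,14,-80],"rotation":[0,0,-0.45]},{"gripper":-1,"offset":[150,21,-80],"rotation":[0,0,-0.6]},{"gripper":-1,"offset":[200,28,-80],"rotation":[0,0,-0.75]},{"gripper":-1,"offset":[250,35,-80],"rotation":[0,0,-0.9]},{"gripper":-1,"offset":[300,42,-80],"rotation":[0,0,-1.05]},{"gripper":-1,"offset":[340,48,-80],"rotation":[0,0,-1.2]}]' 30
python3 -c "
from h import *
print(rel([.468,.2475,.35],down(3.066)))"
```

```text
t: 14.75
tool_pos: [0.4602, 0.1356, 0.3471]
tool_rot: [0.455, 3.108, 0.0]
contact_force: [-0.1, -1.0, -0.5]
opening: 0.0853
grip_force: 0.0
(array([ 24.6, 109.5,  -2.9]), array([ 0.0002,  0.0003, -0.2152]))
```

```bash
python3 -m handwheel '[{"gripper":-1,"offset":[6,25,0],"rotation":[0,0,-0.08]},{"gripper":-1,"offset":[14,60,0],"rotation":[0,0,-0.15]},{"gripper":-1,"offset":[20,90,0],"rotation":[0,0,-0.21]},{"gripper":-1,"offset":[25,110,0],"rotation":[0,0,-0.21]},{"gripper":-1,"offset":[25,110,0],"rotation":[0,0,-0.21]},{"gripper":-1,"offset":[25,110,0],"rotation":[0,0,-0.21]},{"gripper":-1,"offset":[25,110,0],"rotation":[0,0,-0.21]},{"gripper":-1,"offset":[25,110,0],"rotation":[0,0,-0.21]}]'
python3 -c "
from h import *
w=img('wrist','w6');o=ctrl.get_obs();print(o['tool_pos'],proj(w,[.468,.2475,.251]))
for lo,hi in(((0,150,80),(6,255,255)),((174,150,80),(180,255,255))):
  for b in blobs(w,lo,hi,300):rc=cv2.minAreaRect(b[2].astype(np.float32));print(rc,b[1],plane(w,*rc[0],.258))"
```

```text
t: 15.75
tool_pos: [0.4688, 0.2455, 0.3475]
tool_rot: [0.138, 3.138, 0.0]
contact_force: [-0.2, -0.0, 0.1]
opening: 0.0853
grip_force: 0.0
[0.4687 0.2456 0.3474] [263.7735 195.1345]
((352.9206848144531, 98.04827880859375), (78.97625732421875, 131.04579162597656), 85.2363510131836) [ 287   54  129   89 8180] [0.3999 0.3174 0.258 ]
((266.0, 195.0), (88.0, 26.0), 90.0) [ 253  151   27   89 2195] [0.4661 0.2494 0.258 ]
((74.5, 377.0), (12.0, 37.0), 90.0) [ 56 371  38  13 388] [0.6244 0.0586 0.258 ]
```

View pics/w6.png

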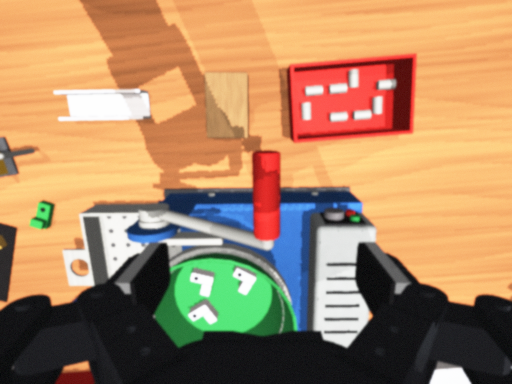

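The red grip is at (266,195), the cleats are at (202,280), (243,278) and (205,313), and the grip lies squarely between the fingers. Grasping and starting the arc.

```bash
python3 -m handwheel '[{"gripper":-1,"offset":[2,3,40],"rotation":[0,0,0]},{"gripper":-1,"offset":[2,3,80],"rotation":[0,0,0]},{"gripper":-1,"offset":[2,3,115],"rotation":[0,0,0]},{"gripper":-1,"offset":[2,3,115],"rotation":[0,0,0]},{"gripper":1,"offset":[2,3,115],"rotation":[0,0,0]},{"gripper":1,"offset":[2,3,115],"rotation":[0,0,0]},{"gripper":1,"offset":[2,3,115],"rotation":[0,0,0]},{"gripper":1,"offset":[2,3,115],"rotation":[0,0,0]}]' 35
python3 -m handwheel '[{"gripper":1,"offset":[0,0,0],"rotation":[0,0,0]},{"gripper":1,"offset":[0,0,0],"rotation":[0,0,0]},{"gripper":1,"offset":[0,-4.5,-6],"rotation":[0,0,0]},{"gripper":1,"offset":[0,-9,-12],"rotation":[0,0,0]},{"gripper":1,"offset":[0,-9,-12],"rotation":[0,0,0]},{"gripper":1,"offset":[0,-9,-12],"rotation":[0,0,0]},{"gripper":1,"offset":[0,-9,-12],"rotation":[0,0,0]},{"gripper":1,"offset":[0,-9,-12],"rotation":[0,0,0]}]'
```

```text
t: 16.8
tool_pos: [0.4674, 0.2487, 0.2338]
tool_rot: [0.136, 3.137, -0.002]
contact_force: [-1.2, -3.3, 3.6]
opening: 0.0207
grip_force: 34.5
t: 17.8
tool_pos: [0.4667, 0.2414, 0.2441]
tool_rot: [0.136, 3.137, 0.005]
contact_force: [4.4, 2.3, -3.0]
opening: 0.0207
grip_force: 35.2
```

```bash
python3 -m handwheel '[{"gripper":1,"offset":[0,-10.4,-10.8],"rotation":[0,0,0]},{"gripper":1,"offset":[0,-21.7,-20.6],"rotation":[0,0,0]},{"gripper":1,"offset":[0,-34,-29.2],"rotation":[0,0,0]},{"gripper":1,"offset":[0,-47,-36.6],"rotation":[0,0,0]},{"gripper":1,"offset":[0,-61,-42.5],"rotation":[0,0,0]},{"gripper":1,"offset":[0,-75,-47],"rotation":[0,0,0]},{"gripper":1,"offset":[0,-90,-50.3],"rotation":[0,0,0]},{"gripper":1,"offset":[0,-104.7,-52],"rotation":[0,0,0]}]'
```

```text
t: 18.8
tool_pos: [0.459, 0.139, 0.301]
tool_rot: [0.132, 3.13, 0.015]
contact_force: [3.1, 10.2, 10.6]
opening: 0.0208
grip_force: 37.3
```

```bash
python3 -m handwheel '[{"gripper":1,"offset":[0,-15,0],"rotation":[0,0,0]},{"gripper":1,"offset":[0,-30,1],"rotation":[0,0,0]},{"gripper":1,"offset":[0,-44.6,4],"rotation":[0,0,0]},{"gripper":1,"offset":[0,-59,8],"rotation":[0,0,0]},{"gripper":1,"offset":[0,-73,14],"rotation":[0,0,0]},{"gripper":1,"offset":[0,-86,21],"rotation":[0,0,0]},{"gripper":1,"offset":[0,-98.6,29],"rotation":[0,0,0]},{"gripper":1,"offset":[0,-110,39],"rotation":[0,0,0]}]'
python3 -m handwheel '[{"gripper":1,"offset":[0,-10.5,10.6],"rotation":[0,0,0]},{"gripper":1,"offset":[0,-20,22],"rotation":[0,0,0]},{"gripper":1,"offset":[0,-28,35],"rotation":[0,0,0]},{"gripper":1,"offset":[0,-35,48],"rotation":[0,0,0]},{"gripper":1,"offset":[0,-40.7,62],"rotation":[0,0,0]},{"gripper":1,"offset":[0,-40.7,63],"rotation":[0,0,0]},{"gripper":1,"offset":[0,-40.7,63],"rotation":[0,0,0]},{"gripper":1,"offset":[0,-40.7,63],"rotation":[0,0,0]}]'
```

```text
t: 19.8
tool_pos: [0.4498, 0.0274, 0.2599]
tool_rot: [0.134, 3.131, 0.006]
contact_force: [6.1, 4.0, 4.4]
opening: 0.0205
grip_force: 40.6
t: 20.8
tool_pos: [0.4463, -0.0138, 0.1956]
tool_rot: [0.136, 3.132, 0.002]
contact_force: [8.8, -0.7, -1.2]
opening: 0.0207
grip_force: 44.1
```

```bash
python3 -m handwheel '[{"gripper":1,"offset":[0,-1,3],"rotation":[0,0,0]},{"gripper":1,"offset":[0,-2,6],"rotation":[0,0,0]},{"gripper":1,"offset":[0,-2,6],"rotation":[0,0,0]},{"gripper":1,"offset":[0,-2,6],"rotation":[0,0,0]},{"gripper":1,"offset":[0,-2,6],"rotation":[0,0,0]},{"gripper":1,"offset":[0,-2,6],"rotation":[0,0,0]},{"gripper":1,"offset":[0,-2,6],"rotation":[0,0,0]},{"gripper":1,"offset":[0,-2,6],"rotation":[0,0,0]}]'
python3 -c "
from h import *
t=img('top');s=img('scene')
cv2.imwrite('pics/c7.png',np.hstack([cv2.resize(s['image'][90:290,200:400],(500,500),interpolation=2),cv2.resize(t['image'][110:250,150:230],(286,500),interpolation=2)])[:,:,::-1])"
```

```text
t: 21.8
tool_pos: [0.4463, -0.0151, 0.1917]
tool_rot: [0.135, 3.131, 0.004]
contact_force: [3.6, 3.4, 9.2]
opening: 0.021
grip_force: 45.1
```

View pics/c7.png

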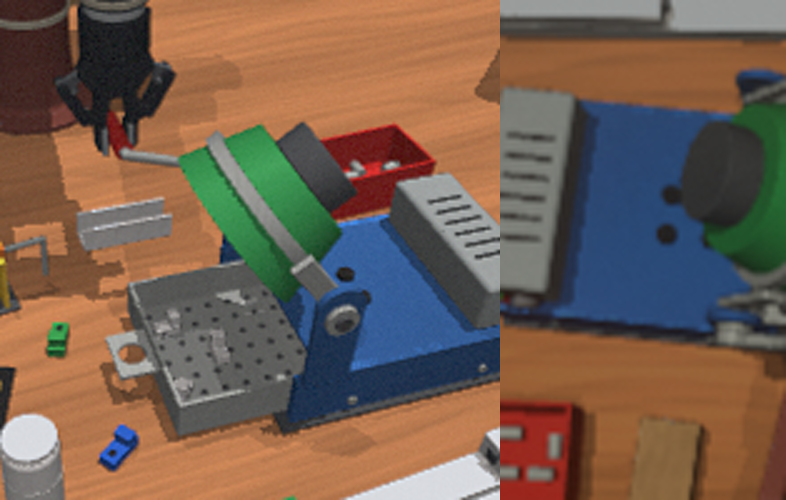

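The bowl is at its stop (9 N). Cleats show in the tray at crop (168,320), (219,345), (182,385) and probably (235,297). Bringing the bowl back.

```bash
python3 -m handwheel '[{"gripper":1,"offset":[0,7.6,-20],"rotation":[0,0,0]},{"gripper":1,"offset":[0,14.5,-33],"rotation":[0,0,0]},{"gripper":1,"offset":[0,22.7,-46],"rotation":[0,0,0]},{"gripper":1,"offset":[0,32,-57],"rotation":[0,0,0]},{"gripper":1,"offset":[0,42.7,-68],"rotation":[0,0,0]},{"gripper":1,"offset":[0,54,-77.6],"rotation":[0,0,0]},{"gripper":1,"offset":[0,66.8,-86],"rotation":[0,0,0]},{"gripper":1,"offset":[0,80,-93],"rotation":[0,0,0]}]'
python3 -m handwheel '[{"gripper":1,"offset":[0,14,-5.7],"rotation":[0,0,0]},{"gripper":1,"offset":[0,28,-10],"rotation":[0,0,0]},{"gripper":1,"offset":[0,43,-12.7],"rotation":[0,0,0]},{"gripper":1,"offset":[0,58,-14],"rotation":[0,0,0]},{"gripper":1,"offset":[0,73,-14],"rotation":[0,0,0]},{"gripper":1,"offset":[0,88,-12.3],"rotation":[0,0,0]},{"gripper":1,"offset":[0,102.5,-9],"rotation":[0,0,0]},{"gripper":1,"offset":[0,117,-4.5],"rotation":[0,0,0]}]'
python3 -m handwheel '[{"gripper":1,"offset":[0,7,3],"rotation":[0,0,0]},{"gripper":1,"offset":[0,13.7,6],"rotation":[0,0,0]},{"gripper":1,"offset":[0,20.5,9.5],"rotation":[0,0,0]},{"gripper":1,"offset":[0,26.8,13.3],"rotation":[0,0,0]},{"gripper":1,"offset":[0,39,22],"rotation":[0,0,0]},{"gripper":1,"offset":[0,50.4,31.7],"rotation":[0,0,0]},{"gripper":1,"offset":[0,56,37],"rotation":[0,0,0]},{"gripper":1,"offset":[0,61,42.5],"rotation":[0,0,0]}]'
python3 -m handwheel '[{"gripper":1,"offset":[0,2.2,3],"rotation":[0,0,0]},{"gripper":1,"offset":[0,4.5,6],"rotation":[0,0,0]},{"gripper":1,"offset":[0,7,9],"rotation":[0,0,0]},{"gripper":1,"offset":[0,9,12],"rotation":[0,0,0]},{"gripper":1,"offset":[0,9,12],"rotation":[0,0,0]},{"gripper":1,"offset":[0,9,12],"rotation":[0,0,0]},{"gripper":1,"offset":[0,9,12],"rotation":[0,0,0]},{"gripper":1,"offset":[0,9,12],"rotation":[0,0,0]}]'
```

```text
t: 22.9
tool_pos: [0.4521, 0.0605, 0.2855]
tool_rot: [0.139, 3.133, -0.015]
contact_force: [-1.5, -11.5, 11.2]
opening: 0.0205
grip_force: 37.9
t: 23.9
tool_pos: [0.4611, 0.1808, 0.2852]
tool_rot: [0.136, 3.138, -0.001]
contact_force: [3.6, -3.7, 6.9]
opening: 0.0206
grip_force: 43.2
t: 24.9
tool_pos: [0.4655, 0.2411, 0.2422]
tool_rot: [-0.136, -3.136, 0.002]
contact_force: [-0.7, -4.2, 0.4]
opening: 0.0206
grip_force: 41.4
t: 25.9
tool_pos: [0.4663, 0.2488, 0.2323]
tool_rot: [-0.137, -3.137, 0.004]
contact_force: [-8.4, -7.7, 6.4]
opening: 0.0206
grip_force: 41.8
```

```bash
python3 -m handwheel '[{"gripper":-1,"offset":[0,0,0],"rotation":[0,0,0]},{"gripper":-1,"offset":[0,0,0],"rotation":[0,0,0]},{"gripper":-1,"offset":[0,0,0],"rotation":[0,0,0]},{"gripper":-1,"offset":[0,0,0],"rotation":[0,0,0]},{"gripper":-1,"offset":[0,0,-40],"rotation":[0,0,0]},{"gripper":-1,"offset":[0,0,-80],"rotation":[0,0,0]},{"gripper":-1,"offset":[0,0,-120],"rotation":[0,0,0]},{"gripper":-1,"offset":[0,0,-120],"rotation":[0,0,0]}]'
python3 -c "
from h import *
w=img('wrist');t=img('top');print(ctrl.get_obs()['tool_pos'])
b=max(blobs(w,(174,150,80),(180,255,255),300,(200,100,330,300)),key=lambda b:b[1][4]);rc=cv2.minAreaRect(b[2].astype(np.float32));print(rc,plane(w,*rc[0],.258))
cv2.imwrite('pics/c8.png',np.hstack([cv2.resize(w['image'],(480,360)),cv2.resize(t['image'][120:240,150:270],(300,360),interpolation=2)])[:,:,::-1])
for p in((328.3,176.8),(350.9,186.9),(314,191.2),(330,200.5),(352,208.8)):pass
for c,st,p in blobs(t,(20,150,100),(33,255,255),25,(290,165,375,222)): print(c,cv2.minAreaRect(p.astype(np.float32)),plane(t,*c,.02))"
```

```text
t: 26.9
tool_pos: [0.4684, 0.2506, 0.3562]
tool_rot: [0.136, 3.131, 0.005]
contact_force: [-0.6, 0.4, 0.4]
opening: 0.085
grip_force: 0.0
[0.4671 0.25   0.3514]Traceback (most recent call last):
  File "<string>", line 4, in <module>
    b=max(blobs(w,(174,150,80),(180,255,255),300,(200,100,330,300)),key=lambda b:b[1][4]);rc=cv2.minAreaRect(b[2].astype(np.float32));print(rc,plane(w,*rc[0],.258))
ValueError: max() iterable argument is empty
```

```bash
python3 -c "
from h import *
w=img('wrist');t=img('top')
for lo,hi in(((0,150,80),(6,255,255)),((170,100,60),(180,255,255))):
  for b in blobs(w,lo,hi,100):print(b[0],b[1])
cv2.imwrite('pics/c8.png',np.hstack([cv2.resize(w['image'],(480,360)),cv2.resize(t['image'][120:240,170:270],(300,360),interpolation=2)])[:,:,::-1])
for c,st,p in blobs(t,(20,150,100),(33,255,255),25,(290,165,375,222)): print(c,cv2.minAreaRect(p.astype(np.float32)),plane(t,*c,.02))"
```

```text
[348.0886  99.7587] [ 284   56  127   88 7981]
[260.5629 194.4463] [ 247  153   27   87 2084]
[ 75.3002 377.322 ] [ 56 370  37  14 413]
[359.375 166.   ] ((359.5, 166.5), (3.0, 17.0), 90.0) [ 0.6759 -0.3921  0.02  ]
[328.1455 176.9636] ((328.1941223144531, 177.02352905273438), (5.314796447753906, 11.280384063720703), 40.60129928588867) [ 0.6316 -0.2758  0.02  ]
[350.8333 186.6167] ((351.1999816894531, 187.10000610351562), (11.700427055358887, 6.008327484130859), 71.56504821777344) [ 0.5971 -0.3586  0.02  ]
[314.3846 191.0577] ((313.76416015625, 191.4245147705078), (5.35706090927124, 11.400925636291504), 74.05460357666016) [ 0.5776 -0.2247  0.02  ]
[330.2222 200.463 ] ((330.5999755859375, 200.29998779296875), (5.375871658325195, 11.700427055358887), 71.56504821777344) [ 0.5439 -0.2822  0.02  ]
[351.8308 208.6462] ((352.1207275390625, 208.5517120361328), (12.474112510681152, 5.646177768707275), 23.198589324951172) [ 0.5155 -0.3603  0.02  ]
```

View pics/c8.png

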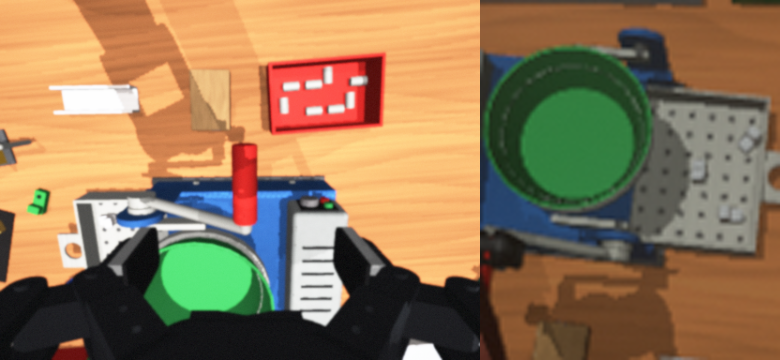

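The bowl is empty and upright. Three cleats lie in the tray at crop (750,138), (699,169) and (731,213). Next, the mat.

```bash
python3 -c "
from h import *
print(rel([.575,-.36,.30],down(1.57)))"
```

```text
(array([-161.1, -598. ,   49.7]), array([-0.0026, -0.0012,  1.4849]))
```

```bash
python3 -m handwheel '[{"gripper":-1,"offset":[-14,-52,0],"rotation":[0,0,0.15]},{"gripper":-1,"offset":[-28,-104,0],"rotation":[0,0,0.3]},{"gripper":-1,"offset":[-42,-156,0],"rotation":[0,0,0.45]},{"gripper":-1,"offset":[-56,-208,10],"rotation":[0,0,0.6]},{"gripper":-1,"offset":[-70,-260,20],"rotation":[0,0,0.75]},{"gripper":-1,"offset":[-84,-312,30],"rotation":[0,0,0.9]},{"gripper":-1,"offset":[-98,-364,40],"rotation":[0,0,1.05]},{"gripper":-1,"offset":[-112,-416,50],"rotation":[0,0,1.2]}]'
python3 -c "
from h import *
print(rel([.575,-.36,.30],down(1.57)))"
```

```text
t: 28.1
tool_pos: [0.5419, -0.1757, 0.299]
tool_rot: [-1.89, -2.506, 0.0]
contact_force: [1.1, 0.5, 0.4]
opening: 0.0854
grip_force: 0.0
(array([-186.3,  -18.9,   -1.3]), array([-0.0021, -0.0017,  0.2796]))
```

```bash
python3 -m handwheel '[{"gripper":-1,"offset":[-40,-4,0],"rotation":[0,0,0.08]},{"gripper":-1,"offset":[-90,-9,0],"rotation":[0,0,0.16]},{"gripper":-1,"offset":[-140,-14,0],"rotation":[0,0,0.24]},{"gripper":-1,"offset":[-175,-18,0],"rotation":[0,0,0.28]},{"gripper":-1,"offset":[-186,-19,0],"rotation":[0,0,0.28]},{"gripper":-1,"offset":[-186,-19,0],"rotation":[0,0,0.28]},{"gripper":-1,"offset":[-186,-19,0],"rotation":[0,0,0.28]},{"gripper":-1,"offset":[-186,-19,0],"rotation":[0,0,0.28]}]'
cat > k.py <<'E'
from h import *
import sys
w=img('wrist',sys.argv[1]);o=ctrl.get_obs();print(o['tool_pos'])
hd=lambda a:(a+np.pi/2)%np.pi-np.pi/2
for c,st,p in blobs(w,(15,90,90),(35,255,255),250):
    rc=cv2.minAreaRect(p.astype(np.float32)); bx=cv2.boxPoints(rc)
    W=np.array([plane(w,*q,.017)[:2] for q in bx]); e=[W[1]-W[0],W[2]-W[1]]; L=[np.linalg.norm(x) for x in e]; l=e[int(L[1]>L[0])]
    print(c.round(),st[4],'ctr',plane(w,*rc[0],.017)[:2],'size',np.round(np.array(L)*1000),'long axis',round(hd(np.arctan2(l[1],l[0])),3))
E
python3 k.py w9
```

```text
t: 29.1
tool_pos: [0.5765, -0.3569, 0.3016]
tool_rot: [2.215, 2.227, 0.0]
contact_force: [0.8, -0.0, 0.2]
opening: 0.0853
grip_force: 0.0
[ 0.5765 -0.3571  0.3017]
[62. 30.] 2114 ctr [ 0.3252 -0.2012] size [59. 90.] long axis -1.519
[167.  68.] 8983 ctr [ 0.4458 -0.2415] size [173. 171.] long axis 1.434
[248. 212.] 59624 ctr [ 0.5347 -0.3737] size [566. 509.] long axis 0.007
[265.  55.] 708 ctr [ 0.5795 -0.2216] size [23. 47.] long axis -1.299
[488. 100.] 3291 ctr [ 0.8705 -0.2719] size [ 65. 124.] long axis -1.358
[165.  75.] 324 ctr [ 0.4524 -0.2453] size [37. 17.] long axis 0.087
[307. 100.] 629 ctr [ 0.6355 -0.2749] size [24. 47.] long axis -0.695
[240. 106.] 565 ctr [ 0.5466 -0.283 ] size [24. 47.] long axis -1.24
[203. 186.] 1943 ctr [ 0.5057 -0.39  ] size [114.  64.] long axis 0.892
[277. 162.] 603 ctr [ 0.5979 -0.3587] size [47. 26.] long axis 0.366
```

View pics/w9.png

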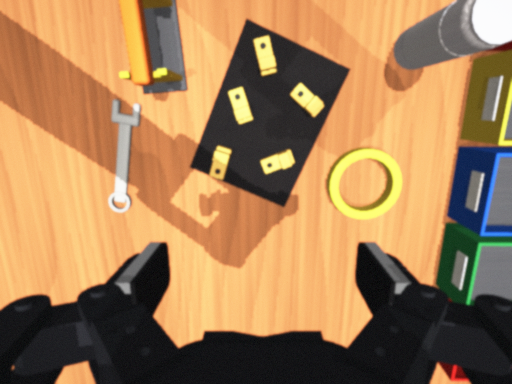

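Five keepers: A (265,55), B (307,100), C (240,106), E (220,162), D (277,162). All are brass and on the mat; the decoys are out of view. Going for A first.

```bash
python3 -c "
from h import *
print(rel([.5795,-.2216,.13],down(1.842)))"
```

```text
(array([135.5,   3.6, 171.7]), array([ 0.0004,  0.0003, -0.2659]))
```

```bash
python3 -m handwheel '[{"gripper":-0.1,"offset":[40,1,40],"rotation":[0,0,-0.1]},{"gripper":-0.1,"offset":[80,2,80],"rotation":[0,0,-0.2]},{"gripper":-0.1,"offset":[110,3,120],"rotation":[0,0,-0.27]},{"gripper":-0.1,"offset":[130,4,155],"rotation":[0,0,-0.27]},{"gripper":-0.1,"offset":[135,4,172],"rotation":[0,0,-0.27]},{"gripper":-0.1,"offset":[135,4,172],"rotation":[0,0,-0.27]},{"gripper":-0.1,"offset":[135,4,172],"rotation":[0,0,-0.27]},{"gripper":-0.1,"offset":[135,4,172],"rotation":[0,0,-0.27]}]' 50; python3 k.py w10; python3 -c "
from h import *
w=img('wrist');print(proj(w,[.5795,-.2216,.017]))"
```

```text
t: 30.15
tool_pos: [0.5809, -0.2244, 0.1314]
tool_rot: [1.896, 2.5, 0.001]
contact_force: [0.0, -0.6, 0.6]
opening: 0.0468
grip_force: 0.0
[ 0.5807 -0.2242  0.1311]
[ 7. 10.] 295 ctr [ 0.363  -0.1432] size [10. 15.] long axis -1.504
[35. 38.] 2391 ctr [ 0.3815 -0.1579] size [39. 56.] long axis -1.468
[84. 21.] 1631 ctr [ 0.4181 -0.1352] size [29. 30.] long axis -1.431
[342. 114.] 60643 ctr [ 0.6117 -0.1859] size [268. 299.] long axis 0.248
[346.  15.] 269 ctr [ 0.6043 -0.0776] size [13. 13.] long axis -1.548
[106.  67.] 768 ctr [ 0.441  -0.1606] size [10. 50.] long axis 0.081
[  9. 209.] 1975 ctr [ 0.3783 -0.3103] size [ 21. 126.] long axis -1.494
[260. 187.] 1344 ctr [ 0.5789 -0.2207] size [47. 22.] long axis -1.334
[155. 203.] 2942 ctr [ 0.4957 -0.2596] size [64. 40.] long axis 1.134
[ 96. 186.] 1737 ctr [ 0.448  -0.2618] size [37. 50.] long axis 0.086
[ 65. 269.] 6517 ctr [ 0.4135 -0.3479] size [153.  79.] long axis 0.738
[210. 233.] 665 ctr [ 0.5467 -0.2817] size [22. 50.] long axis -1.244
[299. 256.] 793 ctr [ 0.6339 -0.2752] size [23. 52.] long axis -0.781
[305. 317.] 878 ctr [ 0.6577 -0.3395] size [55. 31.] long axis 1.162
[506. 320.] 308 ctr [ 0.8405 -0.2834] size [14. 41.] long axis -1.088
[243. 320.] 1130 ctr [ 0.5969 -0.3561] size [46. 35.] long axis 0.379
[132. 365.] 886 ctr [ 0.5051 -0.4362] size [71. 23.] long axis 1.174
[392. 365.] 925 ctr [ 0.7574 -0.3655] size [23. 73.] long axis -0.649
[261.0652 188.0086]
```

View pics/w10.png

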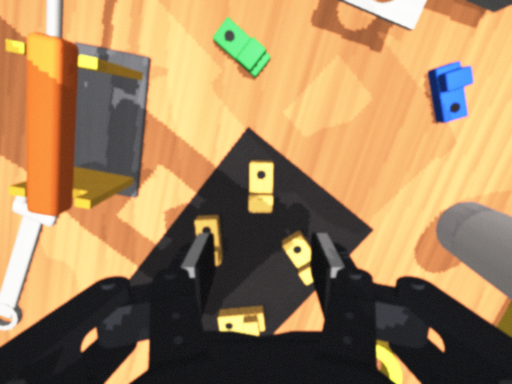

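A lies squarely between the fingers, at (260,187). Descend, grip, lift and carry.

```bash
python3 -m handwheel '[{"gripper":-0.1,"offset":[3.5,-1,40],"rotation":[0,0,0]},{"gripper":-0.1,"offset":[3.5,-1,80],"rotation":[0,0,0]},{"gripper":-0.1,"offset":[3.5,-1,110],"rotation":[0,0,0]},{"gripper":-0.1,"offset":[3.5,-1,124],"rotation":[0,0,0]},{"gripper":-0.1,"offset":[3.5,-1,124],"rotation":[0,0,0]},{"gripper":1,"offset":[3.5,-1,124],"rotation":[0,0,0]},{"gripper":1,"offset":[3.5,-1,124],"rotation":[0,0,0]},{"gripper":1,"offset":[3.5,-1,124],"rotation":[0,0,0]}]'
python3 -m handwheel '[{"gripper":1,"offset":[0,0,0],"rotation":[0,0,0]},{"gripper":1,"offset":[0,0,-30],"rotation":[0,0,0]},{"gripper":1,"offset":[0,0,-80],"rotation":[0,0,0]},{"gripper":1,"offset":[0,0,-130],"rotation":[0,0,0]},{"gripper":1,"offset":[0,0,-180],"rotation":[0,0,0]},{"gripper":1,"offset":[0,0,-230],"rotation":[0,0,0]},{"gripper":1,"offset":[0,0,-273],"rotation":[0,0,0]},{"gripper":1,"offset":[0,0,-273],"rotation":[0,0,0]}]'
```

```text
t: 31.25
tool_pos: [0.5794, -0.2208, 0.0075]
tool_rot: [1.895, 2.501, 0.001]
contact_force: [-0.3, 0.3, 6.4]
opening: 0.0184
grip_force: 51.2
t: 32.25
tool_pos: [0.5797, -0.2208, 0.2838]
tool_rot: [1.892, 2.497, 0.002]
contact_force: [1.2, 0.3, -1.2]
opening: 0.0185
grip_force: 50.4
```

```bash
python3 -m handwheel '[{"gripper":1,"offset":[40,17,0],"rotation":[0,0,0]},{"gripper":1,"offset":[95,41,0],"rotation":[0,0,0]},{"gripper":1,"offset":[150,65,0],"rotation":[0,0,0]},{"gripper":1,"offset":[205,89,0],"rotation":[0,0,0]},{"gripper":1,"offset":[260,113,0],"rotation":[0,0,0]},{"gripper":1,"offset":[315,137,0],"rotation":[0,0,0]},{"gripper":1,"offset":[350,152,0],"rotation":[0,0,0]},{"gripper":1,"offset":[368,160,0],"rotation":[0,0,0]}]'
python3 -m handwheel '[{"gripper":1,"offset":[0,0,0],"rotation":[0,0,0]},{"gripper":1,"offset":[0,0,40],"rotation":[0,0,0]},{"gripper":1,"offset":[0,0,90],"rotation":[0,0,0]},{"gripper":1,"offset":[0,0,130],"rotation":[0,0,0]},{"gripper":1,"offset":[0,0,130],"rotation":[0,0,0]},{"gripper":-0.1,"offset":[0,0,130],"rotation":[0,0,0]},{"gripper":-0.1,"offset":[0,0,130],"rotation":[0,0,0]},{"gripper":-0.1,"offset":[0,0,130],"rotation":[0,0,0]}]'
```

```text
t: 33.25
tool_pos: [0.6314, 0.1794, 0.2758]
tool_rot: [-1.893, -2.504, 0.004]
contact_force: [0.1, 0.4, -1.8]
opening: 0.0188
grip_force: 50.4
t: 34.25
tool_pos: [0.6337, 0.1777, 0.1509]
tool_rot: [1.896, 2.502, 0.004]
contact_force: [-0.6, -0.4, -0.2]
opening: 0.0468
grip_force: 0.0
```

```bash
python3 -m handwheel '[{"gripper":-0.1,"offset":[0,0,-60],"rotation":[0,0,0]},{"gripper":-0.1,"offset":[0,0,-110],"rotation":[0,0,0]},{"gripper":-0.1,"offset":[-40,-11,-125],"rotation":[0,0,0]},{"gripper":-0.1,"offset":[-95,-26,-125],"rotation":[0,0,-0.1]},{"gripper":-0.1,"offset":[-150,-41,-125],"rotation":[0,0,-0.2]},{"gripper":-0.1,"offset":[-205,-57,-125],"rotation":[0,0,-0.3]},{"gripper":-0.1,"offset":[-260,-72,-125],"rotation":[0,0,-0.4]},{"gripper":-0.1,"offset":[-315,-87,-125],"rotation":[0,0,-0.5]}]'
python3 -c "
from h import *
print(rel([.6345,-.275,.13],down(2.4)))"
```

```text
t: 35.25
tool_pos: [0.634, -0.151, 0.2747]
tool_rot: [1.213, 2.896, 0.0]
contact_force: [-0.1, 0.7, 0.6]
opening: 0.047
grip_force: 0.0
(array([-88.5, -86.8, 144.8]), array([ 0.001 ,  0.0019, -0.0516]))
```

```bash
python3 -m handwheel '[{"gripper":-0.1,"offset":[-30,-29,30],"rotation":[0,0,-0.05]},{"gripper":-0.1,"offset":[-60,-58,70],"rotation":[0,0,-0.05]},{"gripper":-0.1,"offset":[-80,-78,110],"rotation":[0,0,-0.05]},{"gripper":-0.1,"offset":[-88,-87,140],"rotation":[0,0,-0.05]},{"gripper":-0.1,"offset":[-88,-87,145],"rotation":[0,0,-0.05]},{"gripper":-0.1,"offset":[-88,-87,145],"rotation":[0,0,-0.05]},{"gripper":-0.1,"offset":[-88,-87,145],"rotation":[0,0,-0.05]},{"gripper":-0.1,"offset":[-88,-87,145],"rotation":[0,0,-0.05]}]'
cat > k2.py <<'E'
# centre keeper near TCP: correction to descend; args: target z
from h import *
import sys
w=img('wrist',sys.argv[1]);o=ctrl.get_obs();T=R.from_rotvec(o['tool_rot']);tx=T.as_matrix()[:,0];hc=np.arctan2(tx[1],tx[0])
best=None
for c,st,p in blobs(w,(15,80,80),(35,255,255),250):
    rc=cv2.minAreaRect(p.astype(np.float32)); W=np.array([plane(w,*q,.017)[:2] for q in cv2.boxPoints(rc)]); e=[W[1]-W[0],W[2]-W[1]]; L=np.array([np.linalg.norm(x) for x in e])
    if not(38<L.max()*1000<60 and 16<L.min()*1000<40): continue
    l=e[int(L[1]>L[0])]; x=plane(w,*rc[0],.017)[:2]; a=np.arctan2(l[1],l[0]); da=(a-hc+np.pi/2)%np.pi-np.pi/2
    print(c.round(),x,np.round(L*1000),'head',round(hc+da,3))
    d=np.linalg.norm(x-o['tool_pos'][:2])
    if best is None or d<best[0]: best=(d,x,hc+da)
print(o['tool_pos'],'heading',hc); print('near',best,rel(np.r_[best[1],.007],down(best[2])))
E
python3 k2.py w11
```

```text
t: 36.25
tool_pos: [0.6342, -0.2728, 0.1304]
tool_rot: [1.144, 2.923, -0.001]
contact_force: [-0.3, -0.7, -0.6]
opening: 0.047
grip_force: 0.0
[179. 122.] [ 0.5463 -0.283 ] [47. 26.] head 1.855
[260. 194.] [ 0.6339 -0.2749] [23. 47.] head 2.406
[163. 224.] [ 0.5976 -0.3587] [32. 45.] head 3.515
[393. 367.] [ 0.8595 -0.3011] [23. 43.] head 3.106
[ 0.6339 -0.2728  0.1299] heading 2.395521911030231
near (np.float64(0.0020886139359441785), array([ 0.6339, -0.2749]), np.float64(2.4057898592667035)) (array([ -1.1,  -1.6, 123. ]), array([ 0.0006,  0.0023, -0.0103]))
```

```bash
python3 -m handwheel '[{"gripper":-0.1,"offset":[-1,-1.5,40],"rotation":[0,0,0]},{"gripper":-0.1,"offset":[-1,-1.5,80],"rotation":[0,0,0]},{"gripper":-0.1,"offset":[-1,-1.5,110],"rotation":[0,0,0]},{"gripper":-0.1,"offset":[-1,-1.5,123],"rotation":[0,0,0]},{"gripper":-0.1,"offset":[-1,-1.5,123],"rotation":[0,0,0]},{"gripper":1,"offset":[-1,-1.5,123],"rotation":[0,0,0]},{"gripper":1,"offset":[-1,-1.5,123],"rotation":[0,0,0]},{"gripper":1,"offset":[-1,-1.5,123],"rotation":[0,0,0]}]'
python3 -m handwheel '[{"gripper":1,"offset":[0,0,0],"rotation":[0,0,0]},{"gripper":1,"offset":[0,0,-30],"rotation":[0,0,0]},{"gripper":1,"offset":[0,0,-80],"rotation":[0,0,0]},{"gripper":1,"offset":[0,0,-130],"rotation":[0,0,0]},{"gripper":1,"offset":[0,0,-180],"rotation":[0,0,0]},{"gripper":1,"offset":[0,0,-230],"rotation":[0,0,0]},{"gripper":1,"offset":[0,0,-273],"rotation":[0,0,0]},{"gripper":1,"offset":[0,0,-273],"rotation":[0,0,0]}]'
python3 -m handwheel '[{"gripper":1,"offset":[28,34,0],"rotation":[0,0,0]},{"gripper":1,"offset":[66,79,0],"rotation":[0,0,0]},{"gripper":1,"offset":[104,124,0],"rotation":[0,0,0]},{"gripper":1,"offset":[142,170,0],"rotation":[0,0,0]},{"gripper":1,"offset":[180,216,0],"rotation":[0,0,0]},{"gripper":1,"offset":[220,262,0],"rotation":[0,0,0]},{"gripper":1,"offset":[260,308,0],"rotation":[0,0,0]},{"gripper":1,"offset":[298,357,0],"rotation":[0,0,0]}]'
```

```text
t: 37.3
tool_pos: [0.6344, -0.2756, 0.0078]
tool_rot: [1.145, 2.921, -0.001]
contact_force: [-0.6, 0.1, 5.8]
opening: 0.0188
grip_force: 50.3
t: 38.3
tool_pos: [0.6346, -0.2757, 0.2844]
tool_rot: [1.143, 2.916, -0.002]
contact_force: [-0.1, -0.4, -1.3]
opening: 0.0184
grip_force: 49.5
t: 39.3
tool_pos: [0.6556, 0.1914, 0.2757]
tool_rot: [-1.145, -2.923, 0.003]
contact_force: [0.3, -0.1, -1.2]
opening: 0.0189
grip_force: 49.5
```

```bash
python3 -m handwheel '[{"gripper":1,"offset":[0,0,0],"rotation":[0,0,0]},{"gripper":1,"offset":[0,0,40],"rotation":[0,0,0]},{"gripper":1,"offset":[0,0,80],"rotation":[0,0,0]},{"gripper":1,"offset":[0,0,120],"rotation":[0,0,0]},{"gripper":1,"offset":[0,0,120],"rotation":[0,0,0]},{"gripper":-0.1,"offset":[0,0,120],"rotation":[0,0,0]},{"gripper":-0.1,"offset":[0,0,120],"rotation":[0,0,0]},{"gripper":-0.1,"offset":[0,0,120],"rotation":[0,0,0]}]'
```

```text
t: 40.3
tool_pos: [0.6578, 0.1898, 0.1608]
tool_rot: [1.145, 2.922, 0.003]
contact_force: [-0.3, 0.6, -0.2]
opening: 0.0469
grip_force: 0.0
```

```bash
python3 -m handwheel '[{"gripper":-0.1,"offset":[0,0,-60],"rotation":[0,0,0]},{"gripper":-0.1,"offset":[0,0,-110],"rotation":[0,0,0]},{"gripper":-0.1,"offset":[-20,-36,-115],"rotation":[0,0,0.1]},{"gripper":-0.1,"offset":[-47,-84,-115],"rotation":[0,0,0.2]},{"gripper":-0.1,"offset":[-74,-132,-115],"rotation":[0,0,0.3]},{"gripper":-0.1,"offset":[-101,-180,-115],"rotation":[0,0,0.4]},{"gripper":-0.1,"offset":[-128,-228,-115],"rotation":[0,0,0.5]},{"gripper":-0.1,"offset":[-155,-276,-115],"rotation":[0,0,0.53]}]'
python3 -c "
from h import *
print(rel([.546,-.283,.13],down(1.87)))"
```

```text
t: 41.3
tool_pos: [0.5826, -0.1198, 0.2748]
tool_rot: [1.872, 2.52, 0.001]
contact_force: [0.3, 0.6, -0.7]
opening: 0.047
grip_force: 0.0
(array([-145.4,  -82.5,  144.8]), array([ 0.002 ,  0.0015, -0.0064]))
```

```bash
python3 -m handwheel '[{"gripper":-0.1,"offset":[-40,-23,20],"rotation":[0,0,0]},{"gripper":-0.1,"offset":[-85,-48,50],"rotation":[0,0,0]},{"gripper":-0.1,"offset":[-125,-70,90],"rotation":[0,0,0]},{"gripper":-0.1,"offset":[-145,-82,130],"rotation":[0,0,0]},{"gripper":-0.1,"offset":[-145,-82,145],"rotation":[0,0,0]},{"gripper":-0.1,"offset":[-145,-82,145],"rotation":[0,0,0]},{"gripper":-0.1,"offset":[-145,-82,145],"rotation":[0,0,0]},{"gripper":-0.1,"offset":[-145,-82,145],"rotation":[0,0,0]}]'
python3 k2.py w12
```

```text
t: 42.3
tool_pos: [0.5479, -0.2806, 0.1306]
tool_rot: [1.868, 2.521, 0.0]
contact_force: [0.3, -0.4, -0.4]
opening: 0.0469
grip_force: 0.0
[155. 125.] [ 0.4521 -0.2542] [18. 40.] head 3.226
[260. 193.] [ 0.5464 -0.2818] [22. 48.] head 1.905
[289. 282.] [ 0.5976 -0.3586] [46. 37.] head 0.366
[309. 319.] [ 0.6303 -0.393 ] [44. 25.] head 1.151
[ 0.5476 -0.2806  0.1302] heading 1.865998358398376
near (np.float64(0.0017030648102518667), array([ 0.5464, -0.2818]), np.float64(1.9052540104414575)) (array([ -0.6,  -1.7, 123.2]), array([ 0.0018,  0.0024, -0.0393]))
```

```bash
python3 -m handwheel '[{"gripper":-0.1,"offset":[-0.5,-1.5,40],"rotation":[0,0,-0.04]},{"gripper":-0.1,"offset":[-0.5,-1.5,80],"rotation":[0,0,-0.04]},{"gripper":-0.1,"offset":[-0.5,-1.5,110],"rotation":[0,0,-0.04]},{"gripper":-0.1,"offset":[-0.5,-1.5,123],"rotation":[0,0,-0.04]},{"gripper":-0.1,"offset":[-0.5,-1.5,123],"rotation":[0,0,-0.04]},{"gripper":1,"offset":[-0.5,-1.5,123],"rotation":[0,0,-0.04]},{"gripper":1,"offset":[-0.5,-1.5,123],"rotation":[0,0,-0.04]},{"gripper":1,"offset":[-0.5,-1.5,123],"rotation":[0,0,-0.04]}]'
python3 -m handwheel '[{"gripper":1,"offset":[0,0,0],"rotation":[0,0,0]},{"gripper":1,"offset":[0,0,-30],"rotation":[0,0,0]},{"gripper":1,"offset":[0,0,-80],"rotation":[0,0,0]},{"gripper":1,"offset":[0,0,-130],"rotation":[0,0,0]},{"gripper":1,"offset":[0,0,-180],"rotation":[0,0,0]},{"gripper":1,"offset":[0,0,-230],"rotation":[0,0,0]},{"gripper":1,"offset":[0,0,-273],"rotation":[0,0,0]},{"gripper":1,"offset":[0,0,-273],"rotation":[0,0,0]}]'
python3 -m handwheel '[{"gripper":1,"offset":[36,19,0],"rotation":[0,0,0]},{"gripper":1,"offset":[88,46,0],"rotation":[0,0,0]},{"gripper":1,"offset":[140,73,0],"rotation":[0,0,0]},{"gripper":1,"offset":[192,100,0],"rotation":[0,0,0]},{"gripper":1,"offset":[244,127,0],"rotation":[0,0,0]},{"gripper":1,"offset":[296,155,0],"rotation":[0,0,0]},{"gripper":1,"offset":[348,182,0],"rotation":[0,0,0]},{"gripper":1,"offset":[396,207,0],"rotation":[0,0,0]}]'
python3 -m handwheel '[{"gripper":1,"offset":[0,0,0],"rotation":[0,0,0]},{"gripper":1,"offset":[0,0,40],"rotation":[0,0,0]},{"gripper":1,"offset":[0,0,80],"rotation":[0,0,0]},{"gripper":1,"offset":[0,0,115],"rotation":[0,0,0]},{"gripper":1,"offset":[0,0,115],"rotation":[0,0,0]},{"gripper":-0.1,"offset":[0,0,115],"rotation":[0,0,0]},{"gripper":-0.1,"offset":[0,0,115],"rotation":[0,0,0]},{"gripper":-0.1,"offset":[0,0,115],"rotation":[0,0,0]}]'
```

```text
t: 43.35
tool_pos: [0.5466, -0.2825, 0.0075]
tool_rot: [1.819, 2.557, 0.0]
contact_force: [-0.5, 0.6, 6.1]
opening: 0.0184
grip_force: 51.0
t: 44.35
tool_pos: [0.5468, -0.2827, 0.2838]
tool_rot: [1.816, 2.552, 0.0]
contact_force: [0.2, 0.3, -1.7]
opening: 0.0183
grip_force: 50.3
t: 45.35
tool_pos: [0.61, 0.1623, 0.2758]
tool_rot: [-1.819, -2.558, 0.004]
contact_force: [1.9, -1.3, -0.7]
opening: 0.0188
grip_force: 50.3
t: 46.35
tool_pos: [0.612, 0.1604, 0.1655]
tool_rot: [1.82, 2.558, 0.004]
contact_force: [0.0, -0.7, 0.8]
opening: 0.0473
grip_force: 0.0
```

```bash
python3 -m handwheel '[{"gripper":-0.1,"offset":[0,0,-60],"rotation":[0,0,0]},{"gripper":-0.1,"offset":[0,0,-110],"rotation":[0,0,0.1]},{"gripper":-0.1,"offset":[-40,-15,-115],"rotation":[0,0,0.25]},{"gripper":-0.1,"offset":[-95,-36,-115],"rotation":[0,0,0.4]},{"gripper":-0.1,"offset":[-150,-57,-115],"rotation":[0,0,0.55]},{"gripper":-0.1,"offset":[-205,-78,-115],"rotation":[0,0,0.7]},{"gripper":-0.1,"offset":[-260,-99,-115],"rotation":[0,0,0.85]},{"gripper":-0.1,"offset":[-310,-118,-115],"rotation":[0,0,1.0]}]'
python3 -c "
from h import *
print(rel([.5976,-.3587,.13],down(.366)))"
```

```text
t: 47.35
tool_pos: [0.601, -0.1733, 0.2796]
tool_rot: [2.828, 1.365, 0.002]
contact_force: [0.5, 1.0, 0.2]
opening: 0.0469
grip_force: 0.0
(array([-147.4,  112.3,  149.7]), array([ 0.0018, -0.0011,  0.5335]))
```

```bash
python3 -m handwheel '[{"gripper":-0.1,"offset":[-40,30,10],"rotation":[0,0,0.13]},{"gripper":-0.1,"offset":[-80,60,40],"rotation":[0,0,0.27]},{"gripper":-0.1,"offset":[-120,91,80],"rotation":[0,0,0.4]},{"gripper":-0.1,"offset":[-147,112,120],"rotation":[0,0,0.53]},{"gripper":-0.1,"offset":[-147,112,149],"rotation":[0,0,0.53]},{"gripper":-0.1,"offset":[-147,112,149],"rotation":[0,0,0.53]},{"gripper":-0.1,"offset":[-147,112,149],"rotation":[0,0,0.53]},{"gripper":-0.1,"offset":[-147,112,149],"rotation":[0,0,0.53]}]'
python3 k2.py w13
```

```text
t: 48.35
tool_pos: [0.5997, -0.3563, 0.1324]
tool_rot: [3.083, 0.586, 0.005]
contact_force: [-0.1, 0.7, -0.6]
opening: 0.0471
grip_force: 0.0
[263. 193.] [ 0.5989 -0.3573] [22. 47.] head 0.388
[306. 322.] [ 0.487  -0.4427] [47. 23.] head -0.664
[ 0.5995 -0.3562  0.132 ] heading 0.37559376557184077
near (np.float64(0.0012470505964144838), array([ 0.5989, -0.3573]), np.float64(0.3880641680655742)) (array([ -1.3,   0.3, 125. ]), array([ 0.0034, -0.0021, -0.0125]))
```

```bash
python3 -m handwheel '[{"gripper":-0.1,"offset":[-1,0,40],"rotation":[0,0,-0.01]},{"gripper":-0.1,"offset":[-1,0,80],"rotation":[0,0,-0.01]},{"gripper":-0.1,"offset":[-1,0,110],"rotation":[0,0,-0.01]},{"gripper":-0.1,"offset":[-1,0,125],"rotation":[0,0,-0.01]},{"gripper":-0.1,"offset":[-1,0,125],"rotation":[0,0,-0.01]},{"gripper":1,"offset":[-1,0,125],"rotation":[0,0,-0.01]},{"gripper":1,"offset":[-1,0,125],"rotation":[0,0,-0.01]},{"gripper":1,"offset":[-1,0,125],"rotation":[0,0,-0.01]}]'
python3 -m handwheel '[{"gripper":1,"offset":[0,0,0],"rotation":[0,0,0]},{"gripper":1,"offset":[0,0,-30],"rotation":[0,0,0]},{"gripper":1,"offset":[0,0,-85],"rotation":[0,0,0]},{"gripper":1,"offset":[0,0,-140],"rotation":[0,0,0]},{"gripper":1,"offset":[0,0,-195],"rotation":[0,0,0]},{"gripper":1,"offset":[0,0,-250],"rotation":[0,0,0]},{"gripper":1,"offset":[16,-35,-273],"rotation":[0,0,0]},{"gripper":1,"offset":[38,-85,-273],"rotation":[0,0,0]}]'
python3 -m handwheel '[{"gripper":1,"offset":[23,-51,0],"rotation":[0,0,0]},{"gripper":1,"offset":[47,-105,0],"rotation":[0,0,0]},{"gripper":1,"offset":[71,-159,0],"rotation":[0,0,0]},{"gripper":1,"offset":[95,-213,0],"rotation":[0,0,0]},{"gripper":1,"offset":[119,-267,0],"rotation":[0,0,0]},{"gripper":1,"offset":[143,-320,0],"rotation":[0,0,0]},{"gripper":1,"offset":[168,-374,0],"rotation":[0,0,0]},{"gripper":1,"offset":[192,-428,0],"rotation":[0,0,0]}]'
python3 -m handwheel '[{"gripper":1,"offset":[0,0,0],"rotation":[0,0,0]},{"gripper":1,"offset":[0,0,40],"rotation":[0,0,0]},{"gripper":1,"offset":[0,0,80],"rotation":[0,0,0]},{"gripper":1,"offset":[0,0,110],"rotation":[0,0,0]},{"gripper":1,"offset":[0,0,110],"rotation":[0,0,0]},{"gripper":-0.1,"offset":[0,0,110],"rotation":[0,0,0]},{"gripper":-0.1,"offset":[0,0,110],"rotation":[0,0,0]},{"gripper":-0.1,"offset":[0,0,110],"rotation":[0,0,0]}]'
```

```text
t: 49.4
tool_pos: [0.5988, -0.3574, 0.0069]
tool_rot: [3.081, 0.6, 0.004]
contact_force: [0.5, 0.1, 6.0]
opening: 0.0187
grip_force: 50.8
t: 50.4
tool_pos: [0.6015, -0.2639, 0.2811]
tool_rot: [3.08, 0.596, 0.007]
contact_force: [-0.1, 0.4, -0.4]
opening: 0.0191
grip_force: 49.9
t: 51.4
tool_pos: [0.6175, 0.2073, 0.2771]
tool_rot: [3.083, 0.601, -0.0]
contact_force: [0.3, -0.6, -1.0]
opening: 0.0191
grip_force: 49.9
t: 52.4
tool_pos: [0.619, 0.2056, 0.1693]
tool_rot: [-3.084, -0.601, -0.005]
contact_force: [-0.4, 1.0, 0.3]
opening: 0.0468
grip_force: 0.0
```

```bash
python3 -m handwheel '[{"gripper":-0.1,"offset":[0,0,-60],"rotation":[0,0,0]},{"gripper":-0.1,"offset":[0,0,-105],"rotation":[0,0,-0.1]},{"gripper":-0.1,"offset":[-20,32,-110],"rotation":[0,0,-0.25]},{"gripper":-0.1,"offset":[-50,79,-110],"rotation":[0,0,-0.4]},{"gripper":-0.1,"offset":[-80,126,-110],"rotation":[0,0,-0.55]},{"gripper":-0.1,"offset":[-110,173,-110],"rotation":[0,0,-0.7]},{"gripper":-0.1,"offset":[-140,220,-110],"rotation":[0,0,-0.85]},{"gripper":-0.1,"offset":[-170,268,-110],"rotation":[0,0,-0.91]}]'
python3 -c "
from h import *
print(rel([.5155,-.36,.15],down(1.3)))"
```

```text
t: 53.4
tool_pos: [0.5607, -0.1084, 0.2784]
tool_rot: [2.502, 1.897, 0.002]
contact_force: [0.5, -0.6, -0.2]
opening: 0.0471
grip_force: 0.0
(array([-254.5,   24.1,  128.5]), array([ 0.002 ,  0.0001, -0.0023]))
```

```bash
python3 -m handwheel '[{"gripper":-0.1,"offset":[-45,4,0],"rotation":[0,0,0]},{"gripper":-0.1,"offset":[-100,9,0],"rotation":[0,0,0]},{"gripper":-0.1,"offset":[-155,15,20],"rotation":[0,0,0]},{"gripper":-0.1,"offset":[-210,20,60],"rotation":[0,0,0]},{"gripper":-0.1,"offset":[-254,24,100],"rotation":[0,0,0]},{"gripper":-0.1,"offset":[-254,24,128],"rotation":[0,0,0]},{"gripper":-0.1,"offset":[-254,24,128],"rotation":[0,0,0]},{"gripper":-0.1,"offset":[-254,24,128],"rotation":[0,0,0]}]'
python3 k2.py w14
```

```text
t: 54.4
tool_pos: [0.5159, -0.3579, 0.1514]
tool_rot: [2.503, 1.894, 0.001]
contact_force: [-0.3, -0.0, -0.1]
opening: 0.0469
grip_force: 0.0
[149.  81.] [ 0.4498 -0.2427] [43. 24.] head 0.071
[264. 186.] [ 0.5182 -0.3586] [22. 47.] head 1.309
[ 0.5162 -0.3579  0.152 ] heading 1.2957719832691428
near (np.float64(0.0020479000958251274), array([ 0.5182, -0.3586]), np.float64(1.308902115925794)) (array([  0.1,   1.5, 145. ]), array([ 0.0036,  0.0017, -0.0131]))
```

View pics/w14.png

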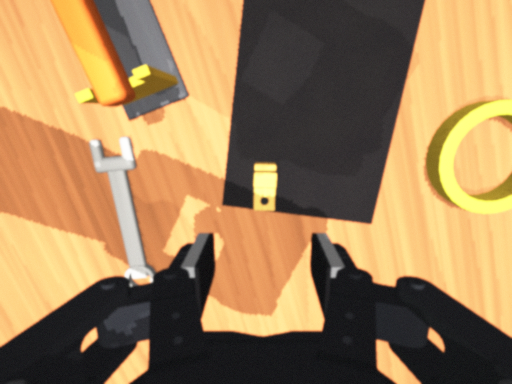

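```bash
python3 -m handwheel '[{"gripper":-0.1,"offset":[0,1.5,50],"rotation":[0,0,-0.01]},{"gripper":-0.1,"offset":[0,1.5,100],"rotation":[0,0,-0.01]},{"gripper":-0.1,"offset":[0,1.5,130],"rotation":[0,0,-0.01]},{"gripper":-0.1,"offset":[0,1.5,145],"rotation":[0,0,-0.01]},{"gripper":-0.1,"offset":[0,1.5,145],"rotation":[0,0,-0.01]},{"gripper":1,"offset":[0,1.5,145],"rotation":[0,0,-0.01]},{"gripper":1,"offset":[0,1.5,145],"rotation":[0,0,-0.01]},{"gripper":1,"offset":[0,1.5,145],"rotation":[0,0,-0.01]}]'
python3 -m handwheel '[{"gripper":1,"offset":[0,0,0],"rotation":[0,0,0]},{"gripper":1,"offset":[0,0,-30],"rotation":[0,0,0]},{"gripper":1,"offset":[0,0,-85],"rotation":[0,0,0]},{"gripper":1,"offset":[0,0,-140],"rotation":[0,0,0]},{"gripper":1,"offset":[0,0,-195],"rotation":[0,0,0]},{"gripper":1,"offset":[0,0,-250],"rotation":[0,0,0]},{"gripper":1,"offset":[35,-1,-273],"rotation":[0,0,0]},{"gripper":1,"offset":[90,-2,-273],"rotation":[0,0,0]}]'
python3 -m handwheel '[{"gripper":1,"offset":[55,-1,0],"rotation":[0,0,0]},{"gripper":1,"offset":[110,-2,0],"rotation":[0,0,0]},{"gripper":1,"offset":[165,-3,0],"rotation":[0,0,0]},{"gripper":1,"offset":[220,-4,0],"rotation":[0,0,0]},{"gripper":1,"offset":[275,-5,0],"rotation":[0,0,0]},{"gripper":1,"offset":[330,-6,0],"rotation":[0,0,0]},{"gripper":1,"offset":[385,-7,0],"rotation":[0,0,0]},{"gripper":1,"offset":[440,-8,0],"rotation":[0,0,0]}]'
python3 -m handwheel '[{"gripper":1,"offset":[0,0,0],"rotation":[0,0,0]},{"gripper":1,"offset":[0,0,40],"rotation":[0,0,0]},{"gripper":1,"offset":[0,0,75],"rotation":[0,0,0]},{"gripper":1,"offset":[0,0,105],"rotation":[0,0,0]},{"gripper":1,"offset":[0,0,105],"rotation":[0,0,0]},{"gripper":-0.1,"offset":[0,0,105],"rotation":[0,0,0]},{"gripper":-0.1,"offset":[0,0,105],"rotation":[0,0,0]},{"gripper":-0.1,"offset":[0,0,105],"rotation":[0,0,0]}]'
python3 -m handwheel '[{"gripper":-0.1,"offset":[0,0,-50],"rotation":[0,0,0]},{"gripper":-0.1,"offset":[0,0,-105],"rotation":[0,0,0]},{"gripper":-0.1,"offset":[-45,0,-115],"rotation":[0,0,0]},{"gripper":-0.1,"offset":[-100,0,-115],"rotation":[0,0,0]},{"gripper":-0.1,"offset":[-155,0,-115],"rotation":[0,0,0]},{"gripper":-0.1,"offset":[-210,0,-115],"rotation":[0,0,0]},{"gripper":-0.1,"offset":[-265,0,-115],"rotation":[0,0,0]},{"gripper":-0.1,"offset":[-320,0,-115],"rotation":[0,0,0]}]'
python3 -c "
from h import *
t=img('top');s=img('scene')
cv2.imwrite('pics/f1.png',np.hstack([cv2.resize(s['image'][90:300,90:410],(457,300),interpolation=2),cv2.resize(t['image'][115:240,145:285],(336,300),interpolation=2)])[:,:,::-1])"
```

```text
t: 55.45
tool_pos: [0.5179, -0.3593, 0.0069]
tool_rot: [2.493, 1.905, 0.001]
contact_force: [0.2, 0.3, 5.9]
opening: 0.0185
grip_force: 49.7
t: 56.45
tool_pos: [0.539, -0.2716, 0.2813]
tool_rot: [2.494, 1.9, 0.003]
contact_force: [1.0, 0.6, -1.5]
opening: 0.019
grip_force: 49.0
t: 57.45
tool_pos: [0.646, 0.1577, 0.2774]
tool_rot: [2.496, 1.907, 0.0]
contact_force: [0.5, -0.8, -0.7]
opening: 0.019
grip_force: 49.0
t: 58.45
tool_pos: [0.647, 0.156, 0.1743]
tool_rot: [2.495, 1.906, 0.004]
contact_force: [-0.1, 0.1, 0.5]
opening: 0.0468
grip_force: 0.0
t: 59.45
tool_pos: [0.5615, -0.1545, 0.2884]
tool_rot: [2.495, 1.906, 0.002]
contact_force: [0.8, -1.1, -0.5]
opening: 0.0469
grip_force: 0.0
```

View pics/f1.png

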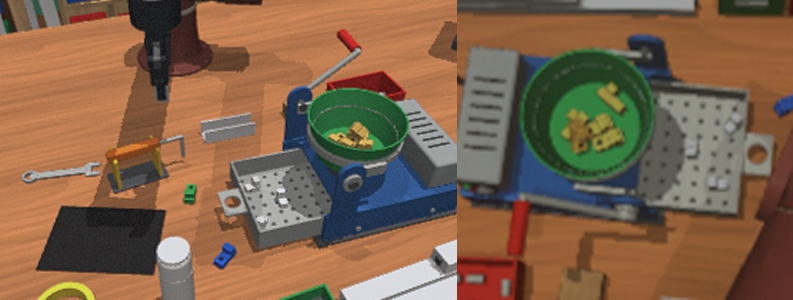

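The mat is empty and the keepers lie in the upright bowl at (600,130) in the top crop. The tray is out with the cleats at (733,122), (691,150) and (717,183), and the hook is in its forks. Handing in.

```bash
python3 -c "
from station import ctrl
print(ctrl.finish_job())"
```

```text
the job is handed in; nothing more can be done
None
```

I handed the job in at about 60 s: the tray is fully out with the three cleats in it, the bowl is upright with all five keepers inside, the hook is back in its forks, and the other things on the bench were not moved.

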